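Mount the toy grindstone on its axle

ROBOT

A 6-joint arm with a two-finger parallel gripper is mounted at the origin on the work surface. World frame = base frame: x ahead of the robot, y to its left, z up, the work surface at z = 0. Lengths are in mm, angles in rad, forces in N, time in s.
With the tool pointing down it reaches from about 275 to 750 mm from the base axis. Payload 10.2 kg.
Tool frame: the origin (TCP) lies on the front face of the gripper's body, between the roots of the fingers; the fingertips stand 73 mm ahead of it and the grasp point (between the pads) lies 54 mm ahead of it; z points along the fingers, y is the line along which they close (so a half turn about z gives the same grasp; the last joint's range is limited). The gripper opens to 85 mm and grips with 20 to 120 N. Pads are 22 mm wide; open, the fingers measure 114 mm over their backs; the gripper's body (76 mm by 85 mm) begins 54 mm behind the grasp point. The pads swing forward as they close: fully open they stand 13 mm farther back than shut.
Start: joints at [-1.515, 0.313, 1.498, -0, 1.331, -0.223], TCP at [144.468, -504.738, 303.894] pointing down, gripper open.
Joint ranges: [-2.94, 2.94], [-0.97, 2.17], [0.19, 2.56], [-1.23, 4.37], [0.02, 3.11], [-2.88, 2.88]. Speed limits (rad/s): [2.39, 2.39, 3.01, 3.14, 3.14, 3.14].

INTERFACE

Orientations are given as a unit quaternion [w, x, y, z].
In Python, from rig import * gives the robot as it stands.
- The arm moves only by the tool step_arm, never from a script. Its argument "plan" is a list of rows, each an object with "offset": the shift along the tool's x, y, z in cm, a list of three; "rot": the turn, a rotation vector about the tool's x, y, z in degrees, a list of three; "gripper": the finger opening in cm, from 0 to 8.54. In form: [{"offset": [x, y, z], "rot": [wx, wy, wz], "gripper": gripper}, ...]. A call has 1 to 12 rows; each row is the pose to reach, as a shift and turn from the pose commanded when the call began, along the tool's axes at that moment; what a row does not reach only later rows make up. A row lasts 1/10 s, in which the tool goes at most 50 mm and 8.59 degrees, less where a joint would pass 70% of its speed; a pose out of reach is approached as far as the arm can. A call with a gripper value outside its range is refused whole. The fingers move at their own pace and stop on an object; "squeeze" is the grip in N (left out, the last holds). Time passes only in rows, so rows that repeat a pose let the fingers close. It gives the time, the measured TCP pose, the force, the opening and the grip force at its end, in the units of the state.
- sense(): the state, without advancing time (a new reading comes with each control period).
- capture(name): name is "scene" or "top" or "wrist"; returns a dict with "color" (400x640x3 uint8, red, green, blue), "depth" (400x640 float32, mm along the optical axis (not along the pixel's ray), 0 where there is no reading), "vertical_fov" (degrees; the focal length in pixels is half the picture's height over the tangent of half this angle, whatever the lens; pixels are square), "cx", "cy" (the principal point, pixels), "rvec" (rotation vector, rad) and "tvec" (3), from world to camera coordinates, as OpenCV has them; the wrist camera has in their place "mount" (4x4, takes a point from camera to tool coordinates, whose origin is the TCP and whose axes are the flange's). Camera axes: x right, y down, z forward; pixel columns grow to the right and rows downward; lengths in mm; the calibration is good to about 2 mm. A picture is of the moment at which its call begins: read the wrist's pose just before it.
- finish_job(): hands the job in; it is judged then, once.
The state is a dict: "time_s": time; "joints": joint angles; "dq": joint speeds; "tau": joint torques, N m; "eef_pos": TCP position; "ee_rot": TCP orientation; "force": force on the tool from outside, world axes, zero at the start; "wrist_torque": the same for the moment, N m; "grip_width": opening from 0.0 (shut) to 1.0 (fully open); "grip_force": force on a finger pad.
Only numpy, scipy, OpenCV 4.12 (cv2) and the standard library are available. Lean on these libraries where they do the work, as an engineer would, in place of code of your own. Each camera call takes 0.05 s, during which the arm holds its last target. There are 200 camera calls.

TASK

Set up the toy grindstone: take the loose square-headed axle, push it tip first well through the hole of the wheel that leans on the little easel, and use it to lift the wheel away and carry it over to the notched stand, with nothing but the axle touching the wheel in the air. Lay the axle level in the notches of both cheeks, with the wheel hanging between them and the square head outside, and let go. Never take the wheel in the fingers or let it come down on the bench, and leave the other toys where they are.

Things in the scene. Friction and masses are not known exactly. Their poses are not given: they have to be found in the camera images.
- axle_head (a point): Centre of the axle's square head, the place to grip it. The axle is one plain beech piece 170 mm long, about 55 g: a square head 36 x 36 mm and 34 mm long, then a 16 mm round shaft with a collar. It lies loose near the middle of the bench, head away from the robot within 30 degrees. Axes: x along the axle from head to tip, y and z across the head's flats; as it lies y is level.
- axle_mid (a point): Point on the axle's centre line 76 mm from the head's centre towards the tip, same axes; the middle between its two bearing places, so it comes to the stand's axle point when the axle is in place. As the axle lies it rests on the head's lower front edge and the tip and slopes 4.5 degrees down to the tip.
- axle_collar (a point): Centre of the axle's round collar, 28 mm across and 8 mm thick, 53 mm from the head's centre towards the tip. It is a stop that will not enter the wheel's bore: with the wheel's front face against it, the wheel's centre is 19 mm further along the axle.
- axle_tip (a point): End of the axle, 153 mm from the head's centre; the last 8 mm taper from 16 to 10 mm across.
- wheel_center (a point): Centre of the beech wheel, a disc 80 mm across and 30 mm thick with a plain 22 mm through bore, about 110 g. Origin in the middle of the bore; z runs along the bore, out of the front face. At the start it leans back on the easel, front face away from the robot and upward: from front to back its bore slopes 35 degrees down from level.
- easel_foot (a point): Point on the bench under the wheel's centre (which is 98 mm above it), in the small fixed beech easel; x points level to its front, away from the robot within 20 degrees, z up. Two raked prongs behind the wheel, 14 mm thick, 36 mm clear between and open at the top, end 52 mm up the slope from the wheel's middle. Easel and stand may have swapped sides.
- easel_pegs (a point): Midway between the easel's two 10 mm pegs, under the wheel: they carry it 22 mm either side of its middle and reach 9 mm past its front face. Behind the wheel a rod along the bore runs free between the prongs and rear legs for 75 mm past its back face.
- stand_axis (a point): Middle of the stand's axle line, 66 mm above the bench: axle_mid lies here when the axle is in place. x along the axle line (away from the robot within 20 degrees), z up. The fixed beech stand has a base 150 x 86 mm, 12 mm thick, and two cheeks 14 mm thick centred 43 mm either side of this point. The axle fits either way round.
- stand_notch (a point): Bottom of the notch in the cheek on the +x side, 8 mm below the axle line; the other cheek has the same. Notches are open at the top, 21 mm wide, flaring to about 39 mm at the cheeks' tops, 26 mm above the axle line. The axle's head and collar straddle one cheek with 9 mm of play each way.
- hammer_center (a point): Bystander: red plastic toy hammer, 160 mm long, lying; middle, 16 mm above the bench.
- bolt_a_center (a point): Bystander: chunky yellow wooden bolt standing on its 42 mm hex head, 74 mm tall; middle.
- bolt_b_center (a point): Bystander: a second bolt like it; middle.
- nut_center (a point): Bystander: green wooden hex nut, 53 mm across flats, 24 mm tall, lying flat; middle.
- pegblock_center (a point): Bystander: blue cylinder block, 48 mm across, 45 mm tall with a 16 mm peg on top; 30 mm up its axis.
- disc_center (a point): Bystander: solid beech disc without a bore, 66 mm across, 22 mm tall, lying flat; middle.
- spanner_center (a point): Bystander: beech toy spanner, 140 mm long, 14 mm thick, lying flat; middle of its shank.
- bench: The toy workbench of reddish-brown steamed beech, fixed; origin on the table under its middle: top 460 x 840 mm at height 50 mm, from 340 mm to 800 mm ahead of the robot. A wooden vise is on its left end.
Things that resemble listed ones, but are neither listed nor needed, are in the scene too. What is shaped like the part that bears wheel_center but blue is not meant.

How it is judged:
By the outcome, as a careful person would: the job done as asked, in the order asked, and still so for the second after the job is handed in, with the robot touching nothing.
It also fails if it takes over 58 s, if anything falls off the work surface, if the arm or the gripper's body presses on something with over 40 N, if the wrist force passes 120 N, or if a joint passes its speed limit or range.

## Working session

There is one attempt and no reset: what is moved stays moved. The work goes in short steps, Python scripts to look and compute and a tool call to move; the robot and the scene stay as the last step left them, time stands still between calls to the robot, and variables do not carry over. Pictures are saved under pics/ and viewed, at most 10 in all, crops included, and the job is handed in when it is done.

Besides the shell and the picture viewer there is one more tool, called after "Request:" as name(argument=value, ...), one argument or row to a line, values as JSON. step_arm: Moves the arm, as the interface text tells. Its arguments: {"type":"object","properties":{"plan":{"type":"array"},"squeeze":{"type":"number"}},"required":["plan"]}

```bash
mkdir -p pics; ls; cat > h.py <<'E'
import numpy as np, cv2
from scipy.spatial.transform import Rotation as R
from rig import *
def cam(name):
    s=sense(); c=capture(name); f=200/np.tan(np.radians(c["vertical_fov"])/2)
    if "mount" in c:
        q=np.array(s["ee_rot"]); T=np.eye(4); T[:3,:3]=R.from_quat(q[[1,2,3,0]]).as_matrix(); T[:3,3]=s["eef_pos"]
        M=T@np.array(c["mount"])
    else:
        M=np.eye(4); r=cv2.Rodrigues(np.array(c["rvec"],float))[0]; M[:3,:3]=r.T; M[:3,3]=-r.T@np.array(c["tvec"]).ravel()
    c["M"]=M; c["f"]=f
    v,u=np.mgrid[0:400,0:640]
    d=c["depth"]; P=np.stack([(u-c["cx"])/f*d,(v-c["cy"])/f*d,d],-1)
    c["P"]=P@M[:3,:3].T+M[:3,3]; c["P"][d==0]=np.nan
    return c
def ray(c,u,v,z):
    d=c["M"][:3,:3]@np.array([(u-c["cx"])/c["f"],(v-c["cy"])/c["f"],1]); o=c["M"][:3,3]
    return o+d*(z-o[2])/d[2]
def proj(c,p):
    q=np.linalg.inv(c["M"])@np.append(p,1); return c["f"]*q[:2]/q[2]+[c["cx"],c["cy"]]
E
python3 - <<'E'
from h import *
import pickle
print(sense())
for n in ["scene","top"]:
    c=cam(n); pickle.dump(c,open(n+".pkl","wb")); print(n,c["f"],c["M"].round(2).tolist())
    cv2.imwrite(f"pics/{n}0.png",c["color"][:,:,::-1])
E
```

```text
pics
{'time_s': 0.0, 'joints': array([-1.51540321e+00,  3.13476060e-01,  1.49842663e+00, -1.23111596e-06,
        1.33100104e+00, -2.23401047e-01]), 'dq': array([-0.00010771,  0.00150672, -0.00049349,  0.00033632,  0.0013079 ,
       -0.00060531]), 'tau': array([ 6.48835648e-04, -4.12269115e+01, -2.59739631e+01, -1.53722344e-04,
        4.18416443e-03,  2.11923339e-05]), 'eef_pos': array([ 144.45669042, -504.56867116,  303.3256142 ]), 'ee_rot': array([-6.53275277e-04,  9.90299716e-01,  1.38946186e-01,  5.44071991e-05]), 'force': array([ 0.32128409, -0.87177814, -0.96651152]), 'wrist_torque': array([ 0.01347299,  0.03140818, -0.01527172]), 'grip_force': 0.0, 'grip_width': 1.0024030511596616}
scene 394.3025163356804 [[0.49, 0.67, -0.55, 1154.87], [0.87, -0.38, 0.31, -355.19], [-0.0, -0.63, -0.77, 994.81], [0.0, 0.0, 0.0, 1.0]]
top 366.6999637267546 [[0.01, -0.99, 0.12, 393.77], [-1.0, -0.01, 0.02, -13.87], [-0.02, -0.12, -0.99, 1011.74], [0.0, 0.0, 0.0, 1.0]]
```

View pics/top0.png

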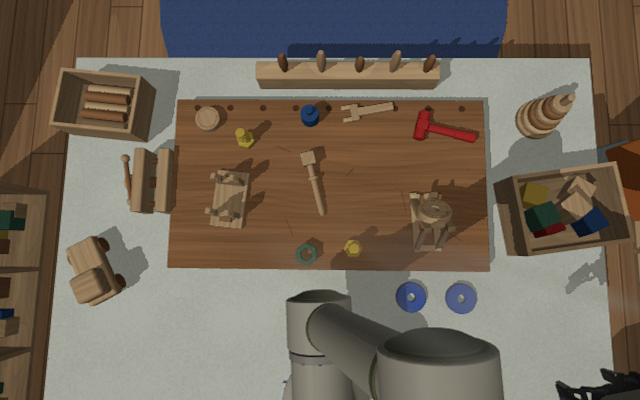

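View pics/scene0.png

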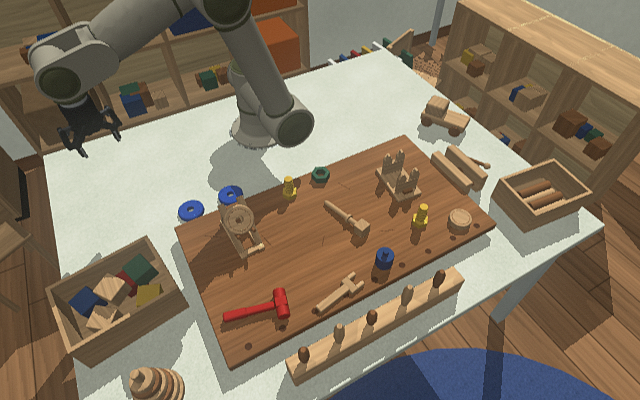

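The top view shows the axle (head ~(308,157), tip ~(322,214)), the wheel on its easel on the right (435,208) and the stand on the left (229,198). The scene view shows the wheel's front face at (238,218) and the blue decoys beside it. Next I take coarse positions from depth.

```bash
python3 - <<'E'
from h import *
import pickle
t=pickle.load(open("top.pkl","rb")); s=pickle.load(open("scene.pkl","rb"))
P=t["P"]
print("bench z", np.nanmedian(P[220:235,260:300,2]), np.nanmedian(s["P"][250:270,300:320,2]))
def reg(c,u0,u1,v0,v1,lo,hi):
    p=c["P"][v0:v1,u0:u1].reshape(-1,3); return p[(p[:,2]>lo)&(p[:,2]<hi)]
a=reg(t,295,335,145,220,58,100)
print("axle",len(a),a.min(0),a.max(0))
m,V=a[:,:2].mean(0),np.linalg.svd(a[:,:2]-a[:,:2].mean(0),full_matrices=False)[2][0]
if V[0]>0: V=-V
k=(a[:,:2]-m)@V; print(m,V,k.min(),k.max(),"headend",m+V*k.min(),"tip",m+V*k.max(), np.degrees(np.arctan2(V[1],V[0])))
for lo in np.arange(k.min(),k.max(),15):
    q=a[(k>=lo)&(k<lo+15)]; n=np.array([-V[1],V[0]]); d=(q[:,:2]-m)@n; print(round(lo-k.min()),len(q),(d.min()+d.max())/2,np.ptp(d),np.percentile(q[:,2],95))
# wheel face, scene camera
w=reg(s,212,265,195,245,100,200)
best=None;rng=np.random.default_rng(0)
for c,b in ((s,(212,265,195,250)),(t,(410,460,185,235))):
    w=reg(c,*b,100,260)
    best=(0,)
    for i in range(600):
        x=w[rng.choice(len(w),3,False)]; n=np.cross(x[1]-x[0],x[2]-x[0]); L=np.linalg.norm(n)
        if L<50: continue
        n/=L; n*=np.sign(n[2])
        if n[0]<0.5 or abs(n[2]-.57)>.2: continue
        inl=abs((w-x[0])@n)<2
        if inl.sum()>best[0]: best=(inl.sum(),inl)
    q=w[best[1]]; ce=q.mean(0); n=np.linalg.svd(q-ce,full_matrices=False)[2][2]; n*=np.sign(n[2])
    print("wheel",best[0],ce,n,np.degrees(np.arctan2(n[1],n[0])),np.degrees(np.arcsin(n[2])),q.min(0),q.max(0))
st=reg(t,200,255,160,230,50,200)
print("stand",st.min(0),st.max(0)); hi=st[st[:,2]>115]; print(hi[::10].round(0).tolist()[:40])
for c,nm,b in ((t,"t",(400,150,470,260)),(t,"t2",(195,150,265,240)),(s,"s",(200,180,280,270)),(s,"s2",(370,140,430,210))):
    pass
I=lambda c,b:cv2.resize(c["color"][b[1]:b[3],b[0]:b[2],::-1],(400,300),interpolation=cv2.INTER_CUBIC)
cv2.imwrite("pics/crops.png",np.vstack([np.hstack([I(t,(395,175,475,235+0)),I(t,(190,160,270,220+15))]),np.hstack([I(s,(200,185,280,245)),I(s,(360,140,440,200))])]))
E
```

```text
bench z 50.332410286696586 50.67118541265825
axle 521 [479.8926354    9.38633676  59.26739822] [646.28976208  70.29439147  92.138235  ]
[577.16085604  38.26125929] [-0.96716372 -0.25415417] -68.03922997040254 99.41750657233068 headend [642.9659307   55.55371326] tip [481.0078507  12.9938855] -165.2765285032257
0 80 -0.18029838748929627 35.6885853428558 91.03023564498238
15 80 -0.20548154650453654 35.82170894759074 89.47409831594176
30 66 -0.2028176716693455 34.44584418416329 87.17534947998053
45 34 0.04771040981541885 15.217182686344557 76.37478687862259
60 49 0.0655020518074263 25.31236748379389 79.50604400423087
75 34 0.032257479026267966 15.262440016689284 74.05465743767662
90 36 0.04901460324158613 15.223429639492094 71.76100803230781
105 35 0.04860225690095232 15.196410100653004 71.3840022580215
120 35 0.0501138702589814 15.146674807006587 70.46740984528692
135 35 0.04199396773438835 15.195062008340212 69.47595367640898
150 32 0.043847215285643504 15.181672729994794 68.74465934226508
165 5 -0.27644472278330556 8.22300676011515 65.58812991530199
wheel 435 [ 490.55660444 -253.8277
[... 471 characters left out ...]
01447681]
[[574.0, 278.0, 142.0], [569.0, 275.0, 144.0], [567.0, 277.0, 144.0], [569.0, 238.0, 136.0], [565.0, 273.0, 142.0], [564.0, 230.0, 146.0], [561.0, 276.0, 146.0], [562.0, 234.0, 142.0], [561.0, 285.0, 134.0], [563.0, 263.0, 126.0], [562.0, 220.0, 130.0], [559.0, 266.0, 132.0], [559.0, 223.0, 137.0], [556.0, 237.0, 138.0], [556.0, 242.0, 121.0], [555.0, 231.0, 116.0], [487.0, 280.0, 138.0], [485.0, 277.0, 134.0], [482.0, 279.0, 142.0], [482.0, 237.0, 143.0], [480.0, 279.0, 134.0], [479.0, 234.0, 145.0], [476.0, 282.0, 145.0], [478.0, 246.0, 138.0], [480.0, 227.0, 117.0], [475.0, 274.0, 132.0], [476.0, 232.0, 135.0], [473.0, 250.0, 130.0], [474.0, 228.0, 124.0], [471.0, 231.0, 131.0]]
```

View pics/crops.png

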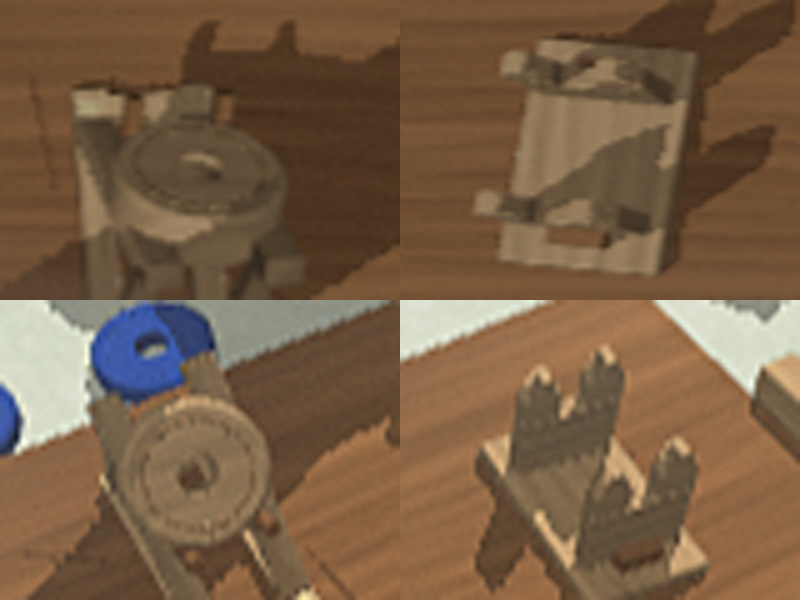

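Crops: top left and bottom left show the wheel face and its bore, right shows the stand with both notched cheeks. The wheel's tilt came out at 44°, which doesn't match the stated 35°, so I'll look from closer with the wrist camera.

```bash
python3 - <<'E'
from h import *
c=capture("wrist"); print(np.array(c["mount"]).round(3).tolist(),c["vertical_fov"])
s=sense(); q=s["ee_rot"]; print(R.from_quat(q[[1,2,3,0]]).as_matrix().round(3).tolist())
import pickle
for n,b in (("scene",(205,275,185,255)),("top",(405,465,180,240))):
    c=pickle.load(open(n+".pkl","rb")); p=c["P"][b[2]:b[3],b[0]:b[1]].reshape(-1,3)
    h=np.radians(3.4); f=np.array([np.cos(h),np.sin(h)])
    sel=(abs(p[:,1]+253)<38)&(p[:,2]>70)&(p[:,2]<230)
    e=p[sel]; x=e[:,:2]@f
    for lo in range(110,200,8):
        k=x[(e[:,2]>=lo)&(e[:,2]<lo+8)]
        if len(k): print(n,lo+4,len(k),np.percentile(k,[5,25,50,75,95]).round(0))
E
```

```text
[[-0.0, -0.948, -0.318, 82.577], [1.0, -0.0, -0.0, -0.055], [0.0, -0.318, 0.948, -69.589], [0.0, 0.0, 0.0, 1.0]] 66.82049634663825
[[0.961, 0.275, -0.0], [0.275, -0.961, 0.001], [0.0, -0.001, -1.0]]
scene 114 15 [455. 476. 479. 481. 490.]
scene 122 24 [465. 496. 499. 500. 501.]
scene 130 103 [490. 495. 497. 505. 514.]
scene 138 116 [477. 486. 489. 492. 495.]
scene 146 102 [476. 479. 481. 484. 487.]
scene 154 99 [452. 470. 474. 476. 480.]
scene 162 153 [439. 454. 464. 467. 470.]
scene 170 150 [435. 439. 455. 459. 463.]
scene 178 114 [422. 431. 437. 451. 455.]
scene 186 6 [430. 430. 430. 431. 432.]
top 114 36 [404. 405. 407. 415. 476.]
top 122 38 [407. 409. 412. 499. 502.]
top 130 115 [412. 492. 498. 506. 512.]
top 138 132 [416. 473. 487. 490. 493.]
top 146 131 [420. 474. 480. 482. 485.]
top 154 97 [431. 467. 471. 474. 476.]
top 162 201 [430. 442. 461. 465. 469.]
top 170 234 [429. 438. 446. 456. 460.]
top 178 187 [420. 425. 432. 446. 452.]
top 186 4 [428. 429. 430. 430. 430.]
```

Request:
step_arm(
  plan=[
    {"offset": [22,-7,0],"rot": [0,-6,0],"gripper": 8.5},
    {"offset": [44.5,-13.5,0],"rot": [0,-12,0],"gripper": 8.5},
    {"offset": [44.5,-13.5,0],"rot": [0,-12,0],"gripper": 8.5},
    {"offset": [44.5,-13.5,0],"rot": [0,-12,0],"gripper": 8.5},
    {"offset": [44.5,-13.5,0],"rot": [0,-12,0],"gripper": 8.5},
    {"offset": [44.5,-13.5,0],"rot": [0,-12,0],"gripper": 8.5},
    {"offset": [44.5,-13.5,0],"rot": [0,-12,0],"gripper": 8.5},
    {"offset": [44.5,-13.5,0],"rot": [0,-12,0],"gripper": 8.5},
    {"offset": [44.5,-13.5,0],"rot": [0,-12,0],"gripper": 8.5},
    {"offset": [44.5,-13.5,0],"rot": [0,-12,0],"gripper": 8.5},
    {"offset": [44.5,-13.5,0],"rot": [0,-12,0],"gripper": 8.5},
    {"offset": [44.5,-13.5,0],"rot": [0,-12,0],"gripper": 8.5},
  ],
)

```text
time_s: 1.35
eef_pos: [534.7, -252.8, 303.5]
ee_rot: [0.014, 0.985, 0.138, -0.104]
force: [0.7, -0.1, 0.0]
grip_width: 0.998
grip_force: 0.0
```

```bash
python3 - <<'E'
from h import *
import pickle
s=sense();print(s["eef_pos"],s["dq"].round(3)); c=cam("wrist"); pickle.dump(c,open("w1.pkl","wb")); cv2.imwrite("pics/w1.png",c["color"][:,:,::-1])
for p in ([490,-253,154],[430,-253,180]): print(proj(c,p))
E
```

```text
[ 534.7088823  -252.76917883  303.54629475] [-0.024 -0.015  0.011  0.001 -0.     0.001]
[303.90692071 226.86738267]
[284.28621882 302.53045006]
```

View pics/w1.png

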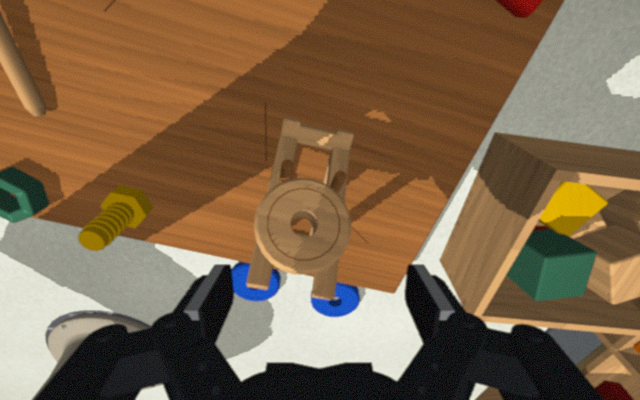

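The wrist view shows the wheel's front face centred near (302,226), with its bore at (303,223), and the easel's prongs below it at (258,280) and (325,290). I'll fit the face plane and the bore here.

```bash
python3 - <<'E'
from h import *
import pickle
c=pickle.load(open("w1.pkl","rb")); P=c["P"]
v,u=np.mgrid[0:400,0:640]
r=np.hypot(u-302,v-224)
m=(r<36)&(r>16)&np.isfinite(P[...,2]); q=P[m]
for _ in range(5):
    ce=np.median(q,0) if _==0 else q.mean(0); n=np.linalg.svd(q-q.mean(0),full_matrices=False)[2][2]; n*=np.sign(n[2]); ce=q.mean(0)
    d=(P[m]-ce)@n; q=P[m][abs(d)<1.5+4*(_<2)]
print(len(q),m.sum(),ce,n,"az",np.degrees(np.arctan2(n[1],n[0])),"el",np.degrees(np.arcsin(n[2])), "resid",np.std((q-ce)@n))
# rim & bore on that plane
D=(P-ce)@n
face=((abs(D)<2.5)&(r<70)).astype(np.uint8)
k,lab,st,cc=cv2.connectedComponentsWithStats(face); L=lab[224,278]; f=(lab==L).astype(np.uint8)
cs,h=cv2.findContours(f,cv2.RETR_CCOMP,cv2.CHAIN_APPROX_NONE)
x=np.cross([0,0,1],n);x/=np.linalg.norm(x);y=np.cross(n,x)
def onplane(uv):
    uv=np.asarray(uv,float); d=np.c_[(uv[:,0]-c["cx"])/c["f"],(uv[:,1]-c["cy"])/c["f"],np.ones(len(uv))]@c["M"][:3,:3].T; o=c["M"][:3,3]
    return o+d*(((ce-o)@n)/(d@n))[:,None]
for a in cs:
    if len(a)<20: continue
    p=onplane(a[:,0]); 
    (X,Y),rad=cv2.minEnclosingCircle(np.c_[(p-ce)@x,(p-ce)@y].astype(np.float32))
    e=cv2.fitEllipse(np.c_[(p-ce)@x,(p-ce)@y].astype(np.float32))
    print(len(a),"enc",ce+X*x+Y*y,rad,"ell",ce+e[0][0]*x+e[0][1]*y,e[1])
# colour-based bore: dark pixels
g=cv2.cvtColor(c["color"],cv2.COLOR_RGB2GRAY); print(g[205:245:2,280:326:2])
E
```

```text
3157 3236 [ 491.14837108 -251.24324434  151.77491263] [0.71080659 0.03825063 0.70234669] az 3.0802862881100577 el 44.61558400242934 resid 0.6196668150653216
310 enc [ 491.29082557 -251.92297814  151.66776135] 39.35776901245117 ell [ 491.34586654 -251.93042392  151.61246291] (76.77594757080078, 76.95640563964844)
78 enc [ 491.4418452  -251.84734976  151.51080384] 11.85370922088623 ell [ 491.48748018 -251.94392477  151.46987878] (22.342023849487305, 22.80622673034668)
[[126 130 127 128 125 127 122 125 130 126 127 129 130 132 133 134 133 136
  132 128 115 118 114]
 [127 128 126 125 129 126 128 127 122 121 123 126 128 122 118 120 127 127
  130 115 117 115 116]
 [128 124 130 129 130 122 127 123 126 126 122 127 131 132 124 120 127 121
  112 108 107 108 111]
 [122 129 130 128 123 126 128 126 120 112 106 112 115 120 145 144 126 114
  106 107 103 110 109]
 [133 130 128 127 129 129 123 115  99  94  97 103  98  96 103 126 146 118
  101 104 104 106 106]
 [134 135 138 131 133 133 115  95  97 100  92  92 100  95  86  92 115 139
  109 106 108 105 104]
 [135 137 134 136 131 130 103  89  89  86  84  
[... 611 characters left out ...]
 91 112 111 113 109]
 [116 121 115 119 118 118 110  77  67  65  71  64  77  95  96 131 133  72
  102 115 114 115 113]
 [120 125 124 121 115 121 112 103  82  80  77  68  64  67  76 142 124  96
  115 118 114 114 115]
 [127 123 119 120 124 120 120 121 112 103  93  82  89  82  88 131 108 105
  110 112 112 113 117]
 [130 129 121 124 123 120 123 116 119 119 115 101  96  98  99 103  98 101
  106 101 106 108 109]
 [130 129 131 125 128 122 126 121 118 124 119 108 115  96 102 103 103 103
   99 103 103  97 103]
 [131 127 129 131 132 129 133 129 129 128 125 118 108 104 107 107 105 106
  102 103  97  98 101]
 [126 126 127 130 128 129 126 128 127 127 126 110 112 111 105 106 108 104
  105 105 101 105  99]]
```

```bash
python3 - <<'E'
from h import *
import pickle
h=np.radians(3.1); f=np.array([np.cos(h),np.sin(h)]); g=np.array([-f[1],f[0]])
F0=np.array([491.4,-252.0])
S=[]
for nm,b in (("w1",(235,370,110,305)),("top",(395,475,175,260)),("scene",(195,285,180,275))):
    c=pickle.load(open(nm+".pkl","rb")); p=c["P"][b[2]:b[3],b[0]:b[1]].reshape(-1,3); p=p[np.isfinite(p[:,2])&(p[:,2]>56)]
    X=(p[:,:2]-F0)@f; Y=(p[:,:2]-F0)@g; p=np.c_[X,Y,p[:,2]]; p=p[(abs(Y)<45)&(X>-150)&(X<130)]
    S.append(p)
    im=np.zeros((300,320,3),np.uint8)+255
# side + front scatter pictures, 2px per mm: x from -130..130
im=np.full((560,800,3),255,np.uint8)
col=[(0,0,255),(0,160,0),(255,0,0)]
for p,k in zip(S,col):
    for x,y,z in p:
        cv2.circle(im,(int(400+3*x),int(550-3*(z-40))),1,k if abs(y)<50 else (200,200,200),-1)
# nominal wheel outline at 35deg vs 44.6deg
for el,C,k in ((35,None,(0,0,0)),(44.6,None,(255,0,255))):
    e=np.radians(el); n=np.array([np.cos(e),np.sin(e)]); u=np.array([-np.sin(e),np.cos(e)])
    C=np.array([0,151.6])-15*n if el>40 else np.array([-10.7,148])
    q=np.array([C+a*n*15+b*u*40 for a,b in ((1,1),(1,-1),(-1,-1),(-1,1))])
    cv2.polylines(im,[np.int32(np.c_[400+3*q[:,0],550-3*(q[:,1]-40)])],True,k,1)
cv2.imwrite("pics/side.png",im)
E
```

```text
(no output)
```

View pics/side.png

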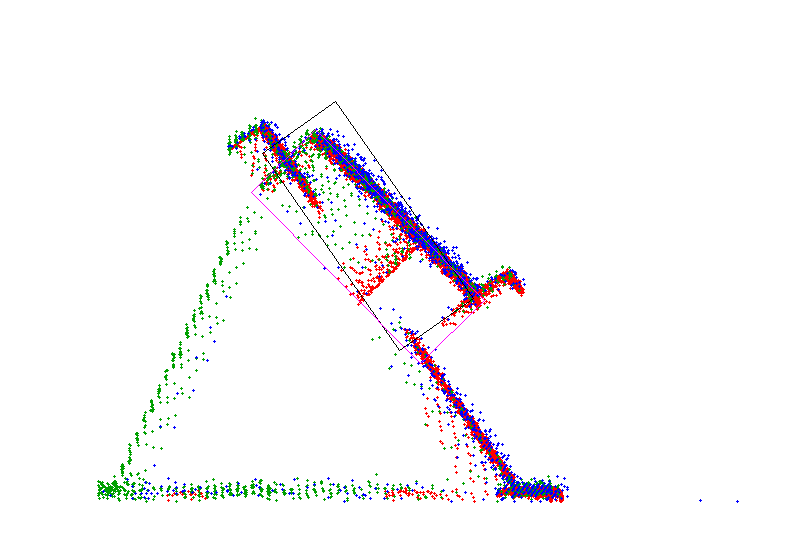

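```bash
python3 - <<'E'
from h import *
import pickle
h=np.radians(3.1); f=np.array([np.cos(h),np.sin(h)]); g=np.array([-f[1],f[0]]); F0=np.array([491.4,-252.0])
e=np.radians(44.6); n=np.array([np.cos(e),0,np.sin(e)])
a=np.radians(35); pn=np.array([np.cos(a),0,np.sin(a)])
for nm,b in (("w1",(235,370,110,305)),("top",(395,475,175,260)),("scene",(195,285,180,275))):
    c=pickle.load(open(nm+".pkl","rb")); p=c["P"][b[2]:b[3],b[0]:b[1]].reshape(-1,3); p=p[np.isfinite(p[:,2])&(p[:,2]>56)]
    q=np.c_[(p[:,:2]-F0)@f,(p[:,:2]-F0)@g,p[:,2]-151.6]
    q=q[(abs(q[:,1])<60)]
    d=q@n; u=q[:,2]*np.cos(e)-q[:,0]*np.sin(e)
    pd=q@pn; pu=q[:,2]*np.cos(a)-q[:,0]*np.sin(a)
    ref=np.array([(263-400)/3,0,(550-125)/3+40-151.6])@pn
    m=(abs(pd-ref)<4)&(d<-4)&(pu>25)
    print(nm,"prong n",m.sum(),"pd",np.median(pd[m]),"pu",np.percentile(pu[m],[2,98]).round(1),"Y hist",np.histogram(q[m,1],np.arange(-45,46,5))[0])
    m2=(abs(pd-ref)<4)&(pu<-45)
    print("   low",m2.sum(),np.histogram(q[m2,1],np.arange(-45,46,5))[0])
    m=(d<-4)&(d>-40)&(np.hypot(u,q[:,1])<42)&(np.hypot(u,q[:,1])>36); print("  rim d hist",np.histogram(d[m],np.arange(-40,0,4))[0])
    m=(q[:,0]>27)&(q[:,0]<42)&(q[:,2]>-28); print("  peg Y",np.histogram(q[m,1],np.arange(-45,46,5))[0], "d max",d[m].max() if m.any() else 0)
E
```

```text
w1 prong n 1327 pd -20.49694043480571 pu [26.1 50.5] Y hist [  0  30 191 179 164  67   0   1   0   4   2   3  68 178 202 206  32   0]
   low 1773 [  0  40 199 145 191 144  44  43  46  47  47  47  92 154 210 270  54   0]
  rim d hist [  0   0   0  10   9  66 114   9  26]
  peg Y [  0   0   0  17  93  55   0   0   0   0   0   0  51 101  24   0   0   0] d max 13.766467587447721
top prong n 170 pd -20.49756086273027 pu [25.9 52.2] Y hist [ 0  6 20 16 14  9  3  6  5  8  5  7 13 18 18 20  2  0]
   low 136 [ 0  3  5  7 10  6  7  6  7  0  0  6 12 18 21 26  2  0]
  rim d hist [ 2  2  1 18 25 28 53 37 43]
  peg Y [ 0  0  0  4 12  4  0  0  0  0  0  0  7 11  4  0  0  0] d max 13.886601543041786
scene prong n 126 pd -20.373260875316774 pu [27.2 51.6] Y hist [ 0  9 17 19 17  2  2  0  1  0  1  0  7 16 17 18  0  0]
   low 261 [ 0 13 38 31 30 12  5  7  3  7  4  5 21 29 24 29  2  0]
  rim d hist [ 0  0  2  4  4  9 13  8 16]
  peg Y [0 0 0 4 7 2 0 0 0 0 0 0 8 7 0 0 0 0] d max 14.163549384532434
```

```bash
python3 - <<'E'
from h import *
import pickle
c=pickle.load(open("w1.pkl","rb")); P=c["P"]
im=cv2.resize(c["color"][110:310,230:375,::-1],None,fx=2.8,fy=2.8,interpolation=cv2.INTER_CUBIC)
e=np.radians(44.6); h=np.radians(3.1); n=np.array([np.cos(e)*np.cos(h),np.cos(e)*np.sin(h),np.sin(e)]); D=(P-np.array([491.4,-252,151.6]))@n
d=np.clip((D+60)/80*255,0,255); d[~np.isfinite(d)]=0
dm=cv2.applyColorMap(cv2.resize(d.astype(np.uint8)[110:310,230:375],None,fx=2.7,fy=2.7,interpolation=cv2.INTER_NEAREST),cv2.COLORMAP_JET)
dm=cv2.copyMakeBorder(dm,0,im.shape[0]-dm.shape[0],0,0,cv2.BORDER_CONSTANT)
cv2.imwrite("pics/z.png",np.hstack([im,dm])[:, :800])
np.set_printoptions(linewidth=200)
print("D column u=303:",D[215:300:2,303].round(0)); print("u=262",D[215:300:2,262].round(0)); print("u=335",D[215:300:2,335].round(0))
E
```

```text
D column u=303: [ -20.  -29. -115. -119. -121. -121. -123. -126. -128. -130. -128.   -1.   -0.    0.   -1.    1.   -1.    1.    0.    1.   -1.    1.    1.    0.   -1.   -1.   -1.    0.   -1.   -2. -248. -252. -254.
 -256. -259. -262. -266. -270. -274. -275. -279. -282. -286.]
u=262 [  -1.    0.   -1.    1.    0.   -0.   -1.    0.    2.    1.   -1.    1.   -1.   -1.    1.   -0.    1.   -2.   -3.   -6.  -16.  -16.  -15.  -15.  -14.  -15.  -13.  -14.  -13.  -14.  -13.  -12.  -12.
  -14.  -11.  -11.  -14. -256. -260. -264. -267. -270. -273.]
u=335 [   0.    0.    1.    1.   -0.    1.   -1.   -0.    0.    0.   -1.    0.    0.   -1.    0.   -1.   -0.    0.    1.   -2.   -1.   -0.   -1.   -4.  -16.  -17.  -16.  -15.  -16.  -14.  -14.  -15.  -14.
  -14.  -13.  -13.  -14. -240. -244. -245. -250. -273. -276.]
```

View pics/z.png

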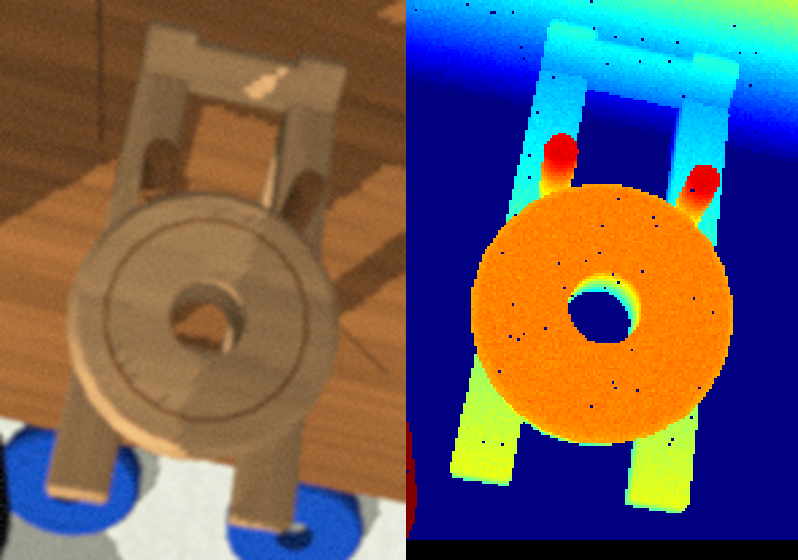

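The zoom shows the wheel sunk toward the prongs, which is odd. Its face normal is at 44.6° elevation, while the easel itself matches the stated 35°. The two possible bore lines cross at the face centre, so an insertion at about 40° fits both within the 3 mm slack. Next is the grasp.

```bash
cat >> h.py <<'E'
def frame(head,tilt):
    h=np.radians(head); x=np.array([np.cos(h),np.sin(h),0]); y=np.array([np.sin(h),-np.cos(h),0])
    return np.c_[x,y,[0,0,-1]]@R.from_euler("y",tilt,degrees=True).as_matrix()
def cur():
    s=sense(); q=np.array(s["ee_rot"]); return np.array(s["eef_pos"]),R.from_quat(q[[1,2,3,0]]).as_matrix()
def goal(pt,head,tilt,depth=56,base=None):
    """pt = world point that sits `depth` ahead of TCP"""
    p,Q=base or cur(); G=frame(head,tilt); t=np.array(pt)-depth*G[:,2]
    rot=np.degrees(R.from_matrix(Q.T@G).as_rotvec()); print("TCP",t.round(1),"offset cm",((t-p)@Q/10).round(2),"rot",rot.round(2)); return t,G
E
python3 - <<'E'
from h import *
goal([627.5,51.5,150],14.7,4.5); b=goal([627.5,51.5,69.7],14.7,4.5)
E
```

```text
TCP [623.3  50.4 205.8] offset cm [ 18.55 -26.75   6.07] rot [ 0.07 16.53  1.22]
TCP [623.3  50.4 125.5] offset cm [ 20.22 -26.75  13.92] rot [ 0.07 16.53  1.22]
```

Request:
step_arm(
  plan=[
    {"offset": [6,-9,0],"rot": [0,6,0.4],"gripper": 8.0},
    {"offset": [12,-18,2],"rot": [0,12,0.8],"gripper": 8.0},
    {"offset": [18.55,-26.75,6.05],"rot": [0.1,16.5,1.2],"gripper": 8.0},
    {"offset": [18.55,-26.75,6.05],"rot": [0.1,16.5,1.2],"gripper": 8.0},
    {"offset": [18.55,-26.75,6.05],"rot": [0.1,16.5,1.2],"gripper": 8.0},
    {"offset": [18.55,-26.75,6.05],"rot": [0.1,16.5,1.2],"gripper": 8.0},
    {"offset": [18.55,-26.75,6.05],"rot": [0.1,16.5,1.2],"gripper": 8.0},
    {"offset": [18.55,-26.75,6.05],"rot": [0.1,16.5,1.2],"gripper": 8.0},
    {"offset": [18.55,-26.75,6.05],"rot": [0.1,16.5,1.2],"gripper": 8.0},
  ],
)

```text
time_s: 2.3
eef_pos: [623.6, 50.3, 206.2]
ee_rot: [-0.005, 0.991, 0.128, 0.039]
force: [-0.0, 0.2, -0.0]
grip_width: 0.937
grip_force: 0.0
```

```bash
python3 - <<'E'
from h import *
import pickle
c=cam("wrist"); pickle.dump(c,open("w2.pkl","wb")); P=c["P"]
hd=np.array([.9672,.2540]); g=np.array([-hd[1],hd[0]]); H=np.array([627.5,51.5])
a=(P[...,:2]-H)@hd; b=(P[...,:2]-H)@g
m=(P[...,2]>60)&(P[...,2]<110)&(abs(b)<30)&(a>-165)&(a<40)
p=P[m]; a=a[m]; b=b[m]
for lo in range(-160,30,10):
    k=(a>=lo)&(a<lo+10)
    if k.sum()>5: print(lo+5,k.sum(),b[k].min().round(1),b[k].max().round(1),np.percentile(p[k,2],90).round(1))
print("a range",a.min(),a.max()); t=(p[:,2]>84); print("head top",a[t].min(),a[t].max(),b[t].min(),b[t].max())
goal([627.5,51.5,69.7],14.7,4.5)
cv2.imwrite("pics/w2.png",c["color"][:,:,::-1])
E
```

```text
-125 53 -7.3 8.4 67.2
-115 170 -7.2 8.3 67.6
-105 179 -7.1 8.2 68.4
-95 185 -7.0 8.1 69.3
-85 191 -6.9 8.0 70.2
-75 198 -6.8 8.7 71.1
-65 206 -6.7 8.7 71.7
-55 217 -13.0 13.9 78.3
-45 475 -13.1 14.1 76.7
-35 230 -6.4 8.3 74.2
-25 226 -7.1 8.2 75.0
-15 353 -17.1 18.8 86.3
-5 683 -17.1 18.7 87.1
5 713 -16.8 18.8 87.9
15 1156 -17.1 18.9 88.1
a range -124.75138739176452 19.56868233842022
head top -15.55831342093217 17.834117782078028 -17.03847310421316 18.87936138619695
TCP [623.3  50.4 125.5] offset cm [-0.67 -0.08  8.09] rot [ 0.01 -0.03 -0.01]
```

Request:
step_arm(
  plan=[
    {"offset": [-0.2,-0.15,3],"rot": [0,0,0],"gripper": 8.0},
    {"offset": [-0.4,-0.15,6],"rot": [0,0,0],"gripper": 8.0},
    {"offset": [-0.55,-0.15,8.05],"rot": [0,0,0],"gripper": 7.0},
    {"offset": [-0.55,-0.15,8.05],"rot": [0,0,0],"gripper": 6.0},
    {"offset": [-0.55,-0.15,8.05],"rot": [0,0,0],"gripper": 4.5},
    {"offset": [-0.55,-0.15,8.05],"rot": [0,0,0],"gripper": 3.8},
    {"offset": [-0.55,-0.15,8.05],"rot": [0,0,0],"gripper": 3.0},
    {"offset": [-0.55,-0.15,8.05],"rot": [0,0,0],"gripper": 3.0},
    {"offset": [-0.55,-0.15,8.05],"rot": [0,0,0],"gripper": 3.0},
    {"offset": [-0.55,-0.15,8.05],"rot": [0,0,0],"gripper": 3.0},
  ],
  squeeze=80,
)

```text
time_s: 3.35
eef_pos: [625.0, 52.4, 127.5]
ee_rot: [-0.004, 0.991, 0.129, 0.04]
force: [-3.0, -2.2, 7.3]
grip_width: 0.415
grip_force: 79.2
```

Request:
step_arm(
  plan=[
    {"offset": [0,0,-2],"rot": [0,0,0],"gripper": 3.0},
    {"offset": [0,0,-5],"rot": [0,0,0],"gripper": 3.0},
    {"offset": [0,0,-9],"rot": [0,0,0],"gripper": 3.0},
    {"offset": [0,0,-13],"rot": [0,0,0],"gripper": 3.0},
    {"offset": [0,0,-16],"rot": [0,0,0],"gripper": 3.0},
    {"offset": [0,0,-16],"rot": [0,0,0],"gripper": 3.0},
    {"offset": [0,0,-16],"rot": [0,0,0],"gripper": 3.0},
  ],
)

```text
time_s: 4.05
eef_pos: [612.0, 49.6, 285.5]
ee_rot: [-0.005, 0.991, 0.128, 0.039]
force: [0.3, 1.3, -1.2]
grip_width: 0.409
grip_force: 79.7
```

```bash
cat >> h.py <<'E'
def axle(c,Q,p,lo=-160,hi=25,zr=(25,85),half=25):
    """axle points in tool frame; tool x along head direction"""
    T=(c["P"]-p)@Q; m=(T[...,0]>lo)&(T[...,0]<hi)&(T[...,2]>zr[0])&(T[...,2]<zr[1])&(abs(T[...,1])<half); return T[m]
E
python3 - <<'E'
from h import *
p,Q=cur(); print(p)
for n in ("wrist","top","scene"):
    c=cam(n); t=axle(c,Q,p)
    for lo in range(-160,30,15):
        k=t[(t[:,0]>=lo)&(t[:,0]<lo+15)]
        if len(k)>3: print(n,lo+7,len(k),"y",np.percentile(k[:,1],[1,99]).round(1),"z",np.percentile(k[:,2],[3,97]).round(1),"x",k[:,0].min().round(1))
E
```

```text
[612.04897229  49.58511711 285.47207389]
wrist -48 468 y [-12.6  12.7] z [50.7 66.5] x -51.8
wrist -33 617 y [-7.8  7.8] z [50.4 56.8] x -39.9
wrist -18 968 y [-17.6  17.7] z [40.  42.3] x -25.0
wrist -3 2838 y [-19.3  18.9] z [32.5 42.1] x -10.0
wrist 12 6147 y [-24.   23.6] z [27.8 71.3] x 5.0
top -153 30 y [-5.7  8.3] z [49.5 56.8] x -155.1
top -138 40 y [-6.4  9. ] z [49.3 57.4] x -144.7
top -33 11 y [-3.9  7.9] z [50.1 56.3] x -29.6
top -18 69 y [-22.3  23.9] z [40.3 67.6] x -24.6
scene -153 11 y [-3.4  6.8] z [50.6 58.2] x -154.0
scene -138 26 y [-3.3  9.3] z [48.7 61.9] x -143.9
scene -123 27 y [-3.5 10.6] z [50.4 60.8] x -129.9
scene -108 28 y [-4.6  8.4] z [49.8 61.5] x -114.3
scene -93 29 y [-5.2  9.7] z [50.3 64.7] x -99.9
scene -78 24 y [-4.1  9.6] z [50.3 61.7] x -84.3
scene -3 57 y [-23.9  15.9] z [26.  44.5] x -9.1
scene 12 186 y [-23.5  24.5] z [28.3 73.9] x 5.1
```

```bash
cat >> h.py <<'E'
F=np.array([491.4,-252.2,151.6])
def ins(tipgap,az=3.1,el=40.,base=None,d=0,lat=0,up=0):
    G=frame(az,el); n=G[:,0]; A=F-10*n
    hc=A+n*(10+tipgap+153)+lat*G[:,1]-up*G[:,2]
    return goal(hc+1.5*n,az,el,58,base)
E
python3 - <<'E'
from h import *
ins(40)
E
```

```text
TCP [ 603.  -246.2  321.1] offset cm [-8.09 28.37 -4.41] rot [-4.55 35.51 10.96]
```

Request:
step_arm(
  plan=[
    {"offset": [-1,3,-3],"rot": [-0.5,4,1.2],"gripper": 3.0},
    {"offset": [-2.5,6.5,-5],"rot": [-1,9,2.7],"gripper": 3.0},
    {"offset": [-4,10.5,-5],"rot": [-1.7,14,4.2],"gripper": 3.0},
    {"offset": [-5,14.5,-5],"rot": [-2.3,19,5.7],"gripper": 3.0},
    {"offset": [-6,18.5,-5],"rot": [-3,24,7.2],"gripper": 3.0},
    {"offset": [-7,22.5,-5],"rot": [-3.8,29,8.9],"gripper": 3.0},
    {"offset": [-8,26,-4.5],"rot": [-4.3,33,10.2],"gripper": 3.0},
    {"offset": [-8.1,28.35,-4.4],"rot": [-4.55,35.5,10.95],"gripper": 3.0},
    {"offset": [-8.1,28.35,-4.4],"rot": [-4.55,35.5,10.95],"gripper": 3.0},
    {"offset": [-8.1,28.35,-4.4],"rot": [-4.55,35.5,10.95],"gripper": 3.0},
    {"offset": [-8.1,28.35,-4.4],"rot": [-4.55,35.5,10.95],"gripper": 3.0},
  ],
)

```text
time_s: 5.3
eef_pos: [603.2, -245.0, 322.2]
ee_rot: [-0.009, 0.939, 0.026, 0.343]
force: [0.7, -0.1, -0.1]
grip_width: 0.41
grip_force: 79.7
```

```bash
python3 - <<'E'
from h import *
import pickle
p,Q=cur(); print(p)
ims=[]
for n in ("wrist","top","scene"):
    c=cam(n); t=axle(c,Q,p,lo=-165,zr=(42,75),half=16)
    pickle.dump(c,open(n+"3.pkl","wb"))
    for lo in range(-160,-20,15):
        k=t[(t[:,0]>=lo)&(t[:,0]<lo+15)]
        if len(k)>3: print(n,lo+7,len(k),"y",np.percentile(k[:,1],[2,98]).round(1),"z",np.percentile(k[:,2],[3,97]).round(1),"x",k[:,0].min().round(1))
    u,v=proj(c,F).astype(int); print(u,v)
    k={"wrist":1.25,"top":.5,"scene":.5}[n]*160; a=int(k); b=int(k*.75); u=min(max(u,a),640-a); v=min(max(v,b),400-b)
    ims.append(cv2.resize(c["color"][v-b:v+b,u-a:u+a,::-1],(400,300),interpolation=cv2.INTER_CUBIC))
cv2.imwrite("pics/pre.png",np.vstack([np.hstack(ims[:2]),np.hstack([ims[2],ims[2]*0])]))
ins(-6,up=-.8); ins(-80,up=-.8)
E
```

```text
[ 603.17113541 -244.9748285   322.19706885]
wrist -48 475 y [-12.3  12.1] z [50.6 66.4] x -51.8
wrist -33 609 y [-7.3  7.2] z [50.4 56.7] x -40.0
wrist -18 65 y [-14.8  15.3] z [42.  42.8] x -18.4
320 527
top -123 4 y [-6.9 -5.5] z [55.8 60.7] x -122.2
top -108 19 y [-7.2 -1. ] z [49.1 57.5] x -114.4
top -93 41 y [-6.9  7.2] z [47.9 56.3] x -99.9
top -78 46 y [-7.3  6.6] z [48.8 56.2] x -84.8
top -63 30 y [-11.9   1.5] z [44.9 58.7] x -69.6
top -48 7 y [-12.8  -9.3] z [48.  58.9] x -54.9
433 207
scene -93 6 y [-3.7  3.6] z [49.5 51.1] x -98.4
scene -48 15 y [-7.4  8.4] z [44.3 47.9] x -54.5
239 218
TCP [ 568.3 -248.   290.9] offset cm [-4.73  0.1   0.17] rot [-0.03 -0.12  0.09]
TCP [ 511.7 -251.1  243.3] offset cm [-12.13   0.09   0.15] rot [-0.03 -0.12  0.09]
```

View pics/pre.png

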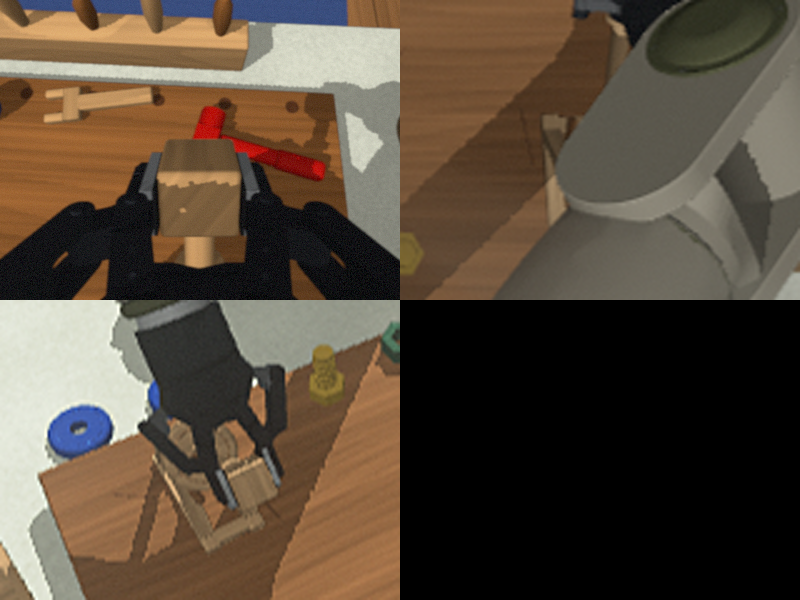

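The axle is held straight: the wrist view shows the head centred at (200,190). The arm hides the wheel in the other two views, so I'll insert by force feedback.

Request:
step_arm(
  plan=[
    {"offset": [-1,0.05,0.1],"rot": [0,-0.1,0.1],"gripper": 3.0},
    {"offset": [-2,0.1,0.15],"rot": [0,-0.1,0.1],"gripper": 3.0},
    {"offset": [-3,0.1,0.17],"rot": [0,-0.1,0.1],"gripper": 3.0},
    {"offset": [-3.6,0.1,0.17],"rot": [0,-0.1,0.1],"gripper": 3.0},
    {"offset": [-4.2,0.1,0.17],"rot": [0,-0.1,0.1],"gripper": 3.0},
    {"offset": [-4.7,0.1,0.17],"rot": [0,-0.1,0.1],"gripper": 3.0},
    {"offset": [-4.7,0.1,0.17],"rot": [0,-0.1,0.1],"gripper": 3.0},
  ],
)

```text
time_s: 6.15
eef_pos: [567.9, -249.0, 290.4]
ee_rot: [-0.009, 0.939, 0.025, 0.342]
force: [1.0, -0.1, -0.7]
grip_width: 0.41
grip_force: 79.7
```

Request:
step_arm(
  plan=[
    {"offset": [-0.4,-0.05,0],"rot": [0,0,0],"gripper": 3.0},
    {"offset": [-0.8,-0.05,0],"rot": [0,0,0],"gripper": 3.0},
    {"offset": [-1.2,-0.05,0],"rot": [0,0,0],"gripper": 3.0},
    {"offset": [-1.6,-0.05,0],"rot": [0,0,0],"gripper": 3.0},
    {"offset": [-1.6,-0.05,0],"rot": [0,0,0],"gripper": 3.0},
  ],
)

```text
time_s: 6.65
eef_pos: [555.7, -249.1, 280.1]
ee_rot: [-0.01, 0.939, 0.025, 0.342]
force: [-1.0, 0.4, -1.1]
grip_width: 0.411
grip_force: 79.7
```

```bash
python3 - <<'E'
from h import *
s=sense();print(s["eef_pos"],s["force"],s["wrist_torque"]); ins(-22,up=-.8); ins(-80,up=-.8)
p,Q=cur(); c=cam("scene"); 
q=c["P"][185:255,205:275].reshape(-1,3); q=q[(abs(q[:,1]+252)<42)&(q[:,2]>110)&(q[:,2]<195)&(q[:,0]<530)]
d=(q-F)@frame(3.1,44.6)[:,0]; print(np.histogram(d,np.arange(-30,40,3)))
E
```

```text
[ 555.6884597  -249.07168138  280.08986854] [-1.0223193   0.42944936 -1.08247449] [ 0.00865465  0.3375911  -0.02922046]
TCP [ 556.  -248.7  280.6] offset cm [ 0.06 -0.04 -0.01] rot [ 0.01  0.   -0.1 ]
TCP [ 511.7 -251.1  243.3] offset cm [-5.74 -0.02 -0.01] rot [ 0.01  0.   -0.1 ]
(array([  5,   4,   6,   6,  11,  23,  13,   7,  31, 117, 127,  18,   2,
         5,   3,   1,   0,   0,   1,   1,   1,   1,   0]), array([-30, -27, -24, -21, -18, -15, -12,  -9,  -6,  -3,   0,   3,   6,
         9,  12,  15,  18,  21,  24,  27,  30,  33,  36,  39]))
```

Request:
step_arm(
  plan=[
    {"offset": [-0.5,0,0],"rot": [0,0,0],"gripper": 3.0},
    {"offset": [-1.1,0,0],"rot": [0,0,0],"gripper": 3.0},
    {"offset": [-1.8,0,0],"rot": [0,0,0],"gripper": 3.0},
    {"offset": [-2.5,0,0],"rot": [0,0,0],"gripper": 3.0},
    {"offset": [-2.5,0,0],"rot": [0,0,0],"gripper": 3.0},
  ],
)

```text
time_s: 7.2
eef_pos: [536.2, -250.0, 263.6]
ee_rot: [-0.01, 0.939, 0.024, 0.342]
force: [-0.0, 0.3, -0.6]
grip_width: 0.408
grip_force: 79.7
```

Request:
step_arm(
  plan=[
    {"offset": [-0.6,0,0],"rot": [0,0,0],"gripper": 3.0},
    {"offset": [-1.3,0,0],"rot": [0,0,0],"gripper": 3.0},
    {"offset": [-2.1,0,0],"rot": [0,0,0],"gripper": 3.0},
    {"offset": [-2.9,0,0],"rot": [0,0,0],"gripper": 3.0},
    {"offset": [-3.3,0,0],"rot": [0,0,0],"gripper": 3.0},
    {"offset": [-3.3,0,0],"rot": [0,0,0],"gripper": 3.0},
  ],
)

```text
time_s: 7.8
eef_pos: [511.3, -251.4, 242.8]
ee_rot: [-0.01, 0.939, 0.024, 0.342]
force: [0.1, -0.3, 0.6]
grip_width: 0.411
grip_force: 79.7
```

```bash
python3 - <<'E'
from h import *
import pickle
s=sense();print(s["eef_pos"],s["force"],s["wrist_torque"]); ins(-80,up=-.8); ins(-88,up=-.8)
p,Q=cur()
for n in ("scene","top","wrist"):
    c=cam(n); pickle.dump(c,open(n+"4.pkl","wb")); T=(c["P"]-p)@Q
    m=(T[...,0]<-30)&(T[...,0]>-115)&(T[...,2]>5)&(T[...,2]<110)&(abs(T[...,1])<45); t=T[m]
    print(n,len(t),"x hist",np.histogram(t[:,0],np.arange(-115,-25,5)))
E
```

```text
[ 511.26488184 -251.44606346  242.78026467] [ 0.13692186 -0.27025983  0.6088606 ] [-0.03286266  0.36283148  0.00399985]
TCP [ 511.7 -251.1  243.3] offset cm [ 0.07 -0.03 -0.01] rot [ 0.01  0.   -0.12]
TCP [ 505.6 -251.4  238.2] offset cm [-0.73 -0.03 -0.01] rot [ 0.01  0.   -0.12]
scene 416 x hist (array([  1,   4,   9,  34,  47,  28,  12, 109, 133,   6,  10,  16,   4,
         3,   0,   0,   0]), array([-115, -110, -105, -100,  -95,  -90,  -85,  -80,  -75,  -70,  -65,
        -60,  -55,  -50,  -45,  -40,  -35,  -30]))
top 445 x hist (array([ 4,  9, 24, 50, 75, 51, 43, 97, 91,  0,  0,  0,  1,  0,  0,  0,  0]), array([-115, -110, -105, -100,  -95,  -90,  -85,  -80,  -75,  -70,  -65,
        -60,  -55,  -50,  -45,  -40,  -35,  -30]))
wrist 1813 x hist (array([  0,   0,   0,   3,   0,   0,   2,  59, 595, 187,  48,   2,  51,
       177, 205, 244, 240]), array([-115, -110, -105, -100,  -95,  -90,  -85,  -80,  -75,  -70,  -65,
        -60,  -55,  -50,  -45,  -40,  -35,  -30]))
```

Request:
step_arm(
  plan=[
    {"offset": [-0.4,0,0],"rot": [0,0,0],"gripper": 3.0},
    {"offset": [-0.8,0,0],"rot": [0,0,0],"gripper": 3.0},
    {"offset": [-1.0,0,0],"rot": [0,0,0],"gripper": 3.0},
    {"offset": [-1.1,0,0],"rot": [0,0,0],"gripper": 3.0},
    {"offset": [-1.1,0,0],"rot": [0,0,0],"gripper": 3.0},
  ],
)

```text
time_s: 8.45
eef_pos: [503.2, -251.9, 236.1]
ee_rot: [-0.009, 0.939, 0.025, 0.342]
force: [0.5, 0.1, -0.5]
grip_width: 0.413
grip_force: 79.7
```

```bash
python3 - <<'E'
from h import *
s=sense();print(s["eef_pos"],s["force"],s["wrist_torque"]); p,Q=cur()
c=cam("wrist"); T=(c["P"]-p)@Q
m=(T[...,0]<-60)&(T[...,0]>-115)&(T[...,2]>5)&(T[...,2]<110)&(abs(T[...,1])<45); t=T[m]; print(len(t),np.percentile(t,[5,50,95],0).round(1))
A=np.c_[t[:,1:],np.ones(len(t))]; w=np.linalg.lstsq(A,t[:,0],rcond=None)[0]; print("x=ay+bz+c",w, "at axis",w[1]*58+w[2])
n=frame(3.1,0)
# up-slope 12mm lift along u(45deg) expressed in tool
a=np.radians(42); u=-np.sin(a)*n[:,0]+np.array([0,0,np.cos(a)]); print("u in tool/cm",(u@Q).round(3))
E
```

```text
[ 503.17218634 -251.89291085  236.05807964] [ 0.52917848  0.06304219 -0.52533756] [-0.01023968  0.30822971 -0.07633362]
1286 [[-64.2 -26.2  72.1]
 [-61.5 -10.4  80.4]
 [-60.5  25.5  93.3]]
x=ay+bz+c [ 1.55288962e-03 -5.91227104e-02 -5.69473424e+01] at axis -60.37645956051299
u in tool/cm [-0.035  0.    -0.999]
```

Request:
step_arm(
  plan=[
    {"offset": [0,0,-0.3],"rot": [0,0,0],"gripper": 3.0},
    {"offset": [0,0,-0.6],"rot": [0,0,0],"gripper": 3.0},
    {"offset": [0,0,-0.9],"rot": [0,0,0],"gripper": 3.0},
    {"offset": [0,0,-1.2],"rot": [0,0,0],"gripper": 3.0},
    {"offset": [0,0,-1.5],"rot": [0,0,0],"gripper": 3.0},
    {"offset": [0,0,-1.5],"rot": [0,0,0],"gripper": 3.0},
  ],
)

```text
time_s: 9.1
eef_pos: [493.5, -252.4, 248.0]
ee_rot: [-0.009, 0.939, 0.025, 0.342]
force: [0.4, -0.6, -0.1]
grip_width: 0.404
grip_force: 79.8
```

```bash
cat >> h.py <<'E'
def wheel(n="wrist"):
    s=sense();print(s["eef_pos"].round(1),s["force"].round(2),s["wrist_torque"].round(3)); p,Q=cur()
    c=cam(n); T=(c["P"]-p)@Q
    m=(T[...,0]<-55)&(T[...,0]>-130)&(T[...,2]>5)&(T[...,2]<110)&(abs(T[...,1])<45); t=T[m]; print(len(t),np.percentile(t,[2,50,98],0).round(1).tolist())
    if len(t)<50: return c
    A=np.c_[t[:,1:],np.ones(len(t))]
    for _ in range(4):
        w=np.linalg.lstsq(A,t[:,0],rcond=None)[0]; k=abs(A@w-t[:,0])<2; A,t=A[k],t[k]
    print(len(t),"tilt",np.degrees(np.arctan(w[:2])).round(1),"x at axis",(w[1]*58+w[2]).round(1)); return c
E
python3 -c "
from h import *
wheel()"
```

```text
[ 493.5 -252.4  248. ] [ 0.37 -0.61 -0.11] [-0.004  0.27   0.029]
1096 [[-87.2, -31.8, 78.4], [-70.4, -11.2, 88.7], [-68.7, 30.8, 109.2]]
550 tilt [  0.1 -25.4] x at axis -57.3
```

```bash
python3 - <<'E'
from h import *
p,Q=cur(); ims=[]
for n in ("scene","wrist","top"):
    c=cam(n); u,v=proj(c,p+Q@[-60,0,58]).astype(int); a,b=(60,45) if n!="wrist" else (120,90); u=min(max(u,a),640-a); v=min(max(v,b),400-b); print(n,u,v)
    ims.append(cv2.resize(c["color"][v-b:v+b,u-a:u+a,::-1],(400,300),interpolation=cv2.INTER_CUBIC))
    if n=="top":
        T=(c["P"]-p)@Q; D=c["P"]
        d=np.clip((T[...,0]+140)*2,0,255); d[~np.isfinite(d)]=0
        ims.append(cv2.applyColorMap(cv2.resize(d.astype(np.uint8)[v-b:v+b,u-a:u+a],(400,300),interpolation=cv2.INTER_NEAREST),cv2.COLORMAP_JET))
cv2.imwrite("pics/l1.png",np.vstack([np.hstack(ims[:2]),np.hstack(ims[2:])]))
E
```

```text
scene 237 214
wrist 319 310
top 435 209
```

View pics/l1.png

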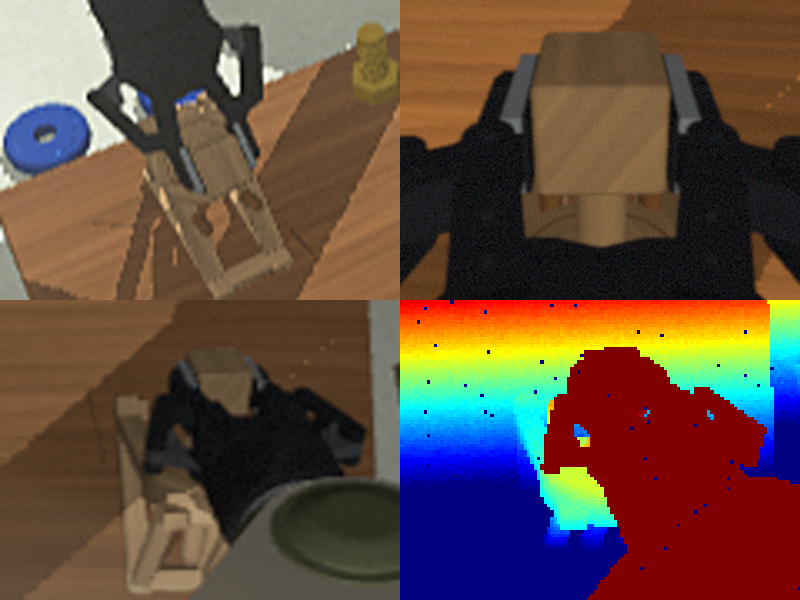

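The picture is ambiguous: the wrist view shows the wheel's grooved face just beyond the head at (600,220), and the gripper hides most of the wheel in the other two. I'll check numerically in the easel frame.

```bash
cat >> h.py <<'E'
def eas(c,el=35):
    q=c["P"]-F; G=frame(3.1,el); return np.stack([q@G[:,0],-(q@G[:,1]),-(q@G[:,2])],-1)  # n,Y,u
def wood(c):
    h=cv2.cvtColor(c["color"],cv2.COLOR_RGB2HSV); return (h[...,1]>60)&(h[...,2]>45)
E
python3 - <<'E'
from h import *
np.set_printoptions(linewidth=220)
p,Q=cur(); print("axis at",eas({"P":p+Q@[-73.5,0,58]}).round(1),"collar front",eas({"P":p+Q@[-58.5,0,58]}).round(1))
for n in ("scene","top","wrist"):
    c=cam(n); E=eas(c); w=wood(c)&(c["P"][...,2]>70)
    for nm,ym in (("mid",abs(E[...,1])<17),("side",(abs(E[...,1])>17)&(abs(E[...,1])<45))):
        m=w&ym&(E[...,0]>-60)&(E[...,0]<50)&(abs(E[...,2])<75)
        H,_,_=np.histogram2d(E[m][:,2],E[m][:,0],[np.arange(-75,76,10),np.arange(-60,51,5)])
        print(n,nm,"cols n -60..50 step5; rows u from +70 down"); print(H.astype(int)[::-1])
E
```

```text
axis at [-11.3  -0.2  13.1] collar front [ 3.6 -0.2 14.4]
scene mid cols n -60..50 step5; rows u from +70 down
[[ 0  0  0  0  0  0  0  0  0  0  0  0  0  0  0  0  0  0  0  0  0  1]
 [ 0  0  0  0  0  0  0  0  0  0  0  0  0  0  0  0  0  0  0  0  0  0]
 [ 0  0  0  0  0  1  1  0  3  5 11  5  0  0  0  0  0  0  0  0  0  0]
 [ 0  0  0  0  0  0  0  0  0  0 16 18  0  0  0  0  0  0  0  0  0  5]
 [ 0  0  0  0  0  0  0  0  0  0 21 16  2  2  4  0  0  0  0  0  0  0]
 [ 0  0  0  0  0  0  0  0  0  0  3  2  0  0  0  0  0  0  0  0  0  0]
 [ 0  0  0  0  0  0  0  0  0  0  0  0  0  0  0  0  0  0  0  0  0  0]
 [ 0  0  0  0  0  0  0  0  0  0  0  0  0  0  0  0  0  0  0  0  0  0]
 [ 0  0  0  0  0  0  0  0  0  0  0  0  0  0  0  0  0  0  0  0  0  0]
 [ 0  0  0  0  0  0  0  0  0  0  4  6  0  0  0  0  0  0  0  0  0  0]
 [ 0  0  0  0  0  0  0  0  0  2  4  2  0  0  0  0  0  0  0  0  0  0]
 [ 0  0  0  0  0  0  0  0  0  1  0  1  0  1  0  1  0  0  0  0  0  0]
 [ 0  0  0  0  0  0  0  0  0  0  0  0  0  0  0  0  0  0  0  0  0  0]
 [ 0  0  0  0  0  0  0  0  0  0  0  0  0  0  0  0  0  0  0  0  0  0]
 [ 0  0  0  0  0  0  0 
[... 5450 characters left out ...]
0   0   0   0   0   0   0   0   0   0   0   0   0   0   0   0]
 [  0   0   0   0   0   0   0   0   0   0 223 132   0   0   0   0   0   0   0   0   0   0]
 [  0   0   0   0   0   0   0   0   0   0 115  45   0   0   0   0   0   0   0   0   0   0]
 [  0   0   0   0   0   0   0  10   8   9   2   0   0   0   0   0   0   0   0   0   0   0]
 [  0   0   0   0   0   0   0 118 126 141   4   0   0   0   0   0   0   0   0   0   0   0]
 [  0   0   0   0   0   0   4  87  43   0   0   0   0   0   0   0   0   0   0   0   0   0]
 [  0   0   0   0   0   4   3   5   4   0   0   0   0   0   0   0   0   0   0   0   0   0]
 [  0   0   0   0   0   0   0   0   0   0   0   0   0   0   0   0   0   0   0   0   0   0]]
```

Now it's clear. The wheel rides on the axle, parallel to the easel slope (face at n≈-5.5, centre raised about 10 mm), with a 9 mm gap to the collar. Next I lift further up the slope, then pitch the tip up while coming forward.

```bash
cat >> h.py <<'E'
def Wp(n,u,el,az=3.1):
    G=frame(3.1,35); W=F+n*G[:,0]-u*G[:,2]; A=frame(az,el); return goal(W+73.5*A[:,0],az,el,58)
E
python3 - <<'E'
from h import *
for a in ((-11,13,40),(-10,24,40),(-8,36,39),(-4,42,34),(0,45,28),(4,47,22),(8,50,16),(12,53,10),(16,56,4),(20,60,-2),(24,64,-8),(26,68,-13),(30,80,-13)): Wp(*a)
E
```

```text
TCP [ 494.  -252.1  247.6] offset cm [ 0.03 -0.03  0.01] rot [ 0.01 -0.02 -0.08]
TCP [ 488.5 -252.4  257.2] offset cm [ 0.23 -0.03 -1.08] rot [ 0.01 -0.02 -0.08]
TCP [ 484.8 -252.6  267.8] offset cm [ 0.63 -0.03 -2.12] rot [ 0.01 -1.02 -0.08]
TCP [ 492.5 -252.1  272.9] offset cm [ 1.55 -0.03 -2.02] rot [ 0.01 -6.02 -0.08]
TCP [ 503.2 -251.6  274.2] offset cm [ 2.45 -0.03 -1.42] rot [  0.   -12.02  -0.08]
TCP [ 514.1 -251.   273.7] offset cm [ 3.25 -0.03 -0.69] rot [  0.   -18.02  -0.08]
TCP [ 523.9 -250.4  273.2] offset cm [ 3.97 -0.03 -0.02] rot [ -0.   -24.02  -0.08]
TCP [ 533.1 -249.9  271.8] offset cm [ 4.59 -0.03  0.68] rot [-1.000e-02 -3.002e+01 -8.000e-02]
TCP [ 541.6 -249.5  269.6] offset cm [ 5.1  -0.03  1.39] rot [-1.000e-02 -3.602e+01 -8.000e-02]
TCP [ 548.8 -249.1  267.6] offset cm [ 5.52 -0.03  2.01] rot [-2.000e-02 -4.202e+01 -8.000e-02]
TCP [ 555.1 -248.7  265. ] offset cm [ 5.84 -0.03  2.62] rot [-2.000e-02 -4.802e+01 -8.000e-02]
TCP [ 558.3 -248.6  262.2] offset cm [ 5.9  -0.03  3.04] rot [-2.000e-02 -5.302e+01 -8.000e-02]
TCP [ 554.7 -248.8  274.3] offset cm [ 6.4  -0.03  1.88] rot [-2.000e-02 -5.302e+01 -8.000e-02]
```

Request:
step_arm(
  plan=[
    {"offset": [0.1,0,-0.5],"rot": [0,0,0],"gripper": 3.0},
    {"offset": [0.2,0,-1.1],"rot": [0,0,0],"gripper": 3.0},
    {"offset": [0.4,0,-1.6],"rot": [0,-0.5,0],"gripper": 3.0},
    {"offset": [0.65,0,-2.1],"rot": [0,-1,0],"gripper": 3.0},
    {"offset": [1.1,0,-2.1],"rot": [0,-3.5,0],"gripper": 3.0},
    {"offset": [1.55,0,-2.0],"rot": [0,-6,0],"gripper": 3.0},
    {"offset": [2.0,0,-1.7],"rot": [0,-9,0],"gripper": 3.0},
    {"offset": [2.45,0,-1.4],"rot": [0,-12,0],"gripper": 3.0},
    {"offset": [2.45,0,-1.4],"rot": [0,-12,0],"gripper": 3.0},
  ],
)

```text
time_s: 10.35
eef_pos: [504.1, -251.8, 274.9]
ee_rot: [-0.006, 0.97, 0.026, 0.242]
force: [0.3, -0.6, -1.8]
grip_width: 0.407
grip_force: 79.9
```

```bash
cat >> h.py <<'E'
def where():
    s=sense();print(s["eef_pos"].round(1),s["force"].round(2),s["wrist_torque"].round(3))
    p,Q=cur(); np.set_printoptions(linewidth=220)
    for n in ("scene","top","wrist"):
        c=cam(n); T=(c["P"]-p)@Q; m=wood(c)&(T[...,0]<-25)&(T[...,0]>-165)&(abs(T[...,1])<45)&(T[...,2]<120)&(T[...,2]>0)
        H,_,_=np.histogram2d(T[m][:,2],T[m][:,0],[np.arange(0,121,10),np.arange(-165,-20,10)]); print(n,"rows z 0..120, cols x -165..-25"); print(H.astype(int))
E
python3 - <<'E'
from h import *
where()
E
```

```text
[ 504.1 -251.8  274.9] [ 0.26 -0.58 -1.82] [0.025 0.222 0.057]
scene rows z 0..120, cols x -165..-25
[[ 0  0  0  0  0  0  0  0  0  0  0  0  0  0]
 [ 0  0  0  0  0  0  0  0  0  0  0  0  0  0]
 [ 0  0  0  0  0  0  1  6  5  0  0  0  0  0]
 [ 0  0  0  0  0  0  4  5 35 17  0  0  0  0]
 [ 0  0  0  0  0  0  0  0 30 20  1 17  1  0]
 [ 0  0  0  0  0  0  0  0 19  8  0 13  2  0]
 [ 0  0  0  0  0  0  0  1 19  5  0  0  0  0]
 [ 0  0  0  0  0  0  0  0 13  5  0  0  0  0]
 [ 0  0  0  0  0  0  3  2  6  6  0  0  0  0]
 [ 0  0  0  1  0  0  1 15  0  0  0  0  0  0]
 [ 0  0  1  0  0  0  0 21  0  0  0  0  0  0]
 [ 0  2  1  0  0  0  2 25  2  0  0  0  0  0]]
top rows z 0..120, cols x -165..-25
[[ 0  0  0  0  0  0  0  0  0  0  0  0  0  0]
 [ 0  0  0  0  0  0  0  0  0  0  0  0  0  0]
 [ 0  0  0  0  0  0  0  0  2  0  0  0  0  0]
 [ 0  0  0  0  0  0  2 14 25  0  0  0  0  0]
 [ 0  0  0  0  0  1 12 13 33  0 10  8  0  0]
 [ 0  0  0  0  0  1  5 11 34 13  8 11  0  0]
 [ 0  0  0  0  0  0  1  1 30  1  1  2  0  0]
 [ 0  0  0  0  1  1  0  0 26  4  0  0  0  0]
 [ 0  0  0  8  8  0  4  2 21  1  0  0  0  0]
 [ 0  1 10  9  1 
[... 165 characters left out ...]
0   0   0   0   0   0   0   0   0   0   0   0   0]
 [  0   0   0   0   0   0   0   0   0   0   0   0   0   0]
 [  0   0   0   0   0   0   0   0   0   0   0   0   0   0]
 [  0   0   0   0   0   0   0   0   0   0   0   0   0   0]
 [  0   0   0   0   0   0   0   0   0   0   0   0   0   0]
 [  0   0   0   0   0   0   0   0   0   0   0 121 468 325]
 [  0   0   0   0   0   0   0   0   0   0   0 170   0   0]
 [  0   0   0   0   0   0   0   0   0   0   0   0   0   0]
 [  0   0   0   0   0   0   0   0 258  40   0   0   0   0]
 [  0   0   0   0   0   0   0   0 169  27   0   0   0   0]
 [  0   0   0   0   0   0   0 251   0   0   0   0   0   0]
 [  0   0   0   0   0   0   0 483   0   0   0   0   0   0]]
```

```bash
python3 - <<'E'
from h import *
for a in ((4,47,22),(8,50,16),(12,53,10),(16,56,4),(20,60,-2),(24,64,-8),(28,68,-14),(32,80,-18)): Wp(*a)
E
```

```text
TCP [ 514.1 -251.   273.7] offset cm [ 0.95 -0.02  0.55] rot [-0.01 -6.07 -0.09]
TCP [ 523.9 -250.4  273.2] offset cm [ 1.79 -0.02  1.06] rot [ -0.02 -12.07  -0.09]
TCP [ 533.1 -249.9  271.8] offset cm [ 2.54 -0.02  1.61] rot [ -0.02 -18.07  -0.09]
TCP [ 541.6 -249.5  269.6] offset cm [ 3.19 -0.03  2.2 ] rot [ -0.03 -24.07  -0.08]
TCP [ 548.8 -249.1  267.6] offset cm [ 3.73 -0.03  2.72] rot [-3.000e-02 -3.007e+01 -8.000e-02]
TCP [ 555.1 -248.7  265. ] offset cm [ 4.17 -0.03  3.25] rot [ -0.04 -36.07  -0.08]
TCP [ 560.6 -248.5  261.9] offset cm [ 4.5  -0.03  3.79] rot [-4.000e-02 -4.207e+01 -8.000e-02]
TCP [ 559.5 -248.5  267.9] offset cm [ 4.69 -0.03  3.2 ] rot [-4.000e-02 -4.607e+01 -8.000e-02]
```

Request:
step_arm(
  plan=[
    {"offset": [0.5,0,0.3],"rot": [0,-3,0],"gripper": 3.0},
    {"offset": [0.95,0,0.55],"rot": [0,-6,0],"gripper": 3.0},
    {"offset": [1.8,0,1.05],"rot": [0,-12,0],"gripper": 3.0},
    {"offset": [2.5,0,1.6],"rot": [0,-18,0],"gripper": 3.0},
    {"offset": [3.2,0,2.2],"rot": [0,-24,0],"gripper": 3.0},
    {"offset": [3.7,0,2.7],"rot": [0,-30,0],"gripper": 3.0},
    {"offset": [4.2,0,3.2],"rot": [0,-36,0],"gripper": 3.0},
    {"offset": [4.5,0,3.8],"rot": [0,-42,0],"gripper": 3.0},
    {"offset": [4.7,0,3.2],"rot": [0,-46,0],"gripper": 3.0},
    {"offset": [4.7,0,3.2],"rot": [0,-46,0],"gripper": 3.0},
  ],
)

```text
time_s: 11.5
eef_pos: [560.2, -248.8, 267.4]
ee_rot: [0.003, 0.987, 0.027, -0.156]
force: [-0.3, -0.1, -1.6]
grip_width: 0.41
grip_force: 79.9
```

```bash
python3 - <<'E'
from h import *
where()
E
```

```text
[ 560.2 -248.8  267.4] [-0.27 -0.13 -1.58] [ 0.036 -0.35   0.003]
scene rows z 0..120, cols x -165..-25
[[ 0  0  0  0  0  0  0  0  0  0  0  0  0  0]
 [ 0  0  0  0  0  0  0  0  0  0  0  0  0  0]
 [ 0  0  0  0  0  0  0  0  0  0  0  0  0  0]
 [ 0  0  0  0  0  0  0  0 12  0  0  0  0  0]
 [ 0  0  0  0  0  0  0  1 19  1  0  0  0  0]
 [ 0  0  0  0  0  0  0  2 17  1  0  0  0  0]
 [ 0  0  0  0  0  0  0  2 10  4  0  0  0  0]
 [ 0  0  0  0  0  0  0  0  6  6  0  0  0  0]
 [ 0  0  0  0  0  0  0  0  4  1  0  0  0  0]
 [ 0  0  0  0  0  0  0  0  0  0  0  0  0  0]
 [ 0  0  0  0  0  0  0  0  0  0  0  0  0  0]
 [ 0  0  0  0  0  0  0  1 21  0  0  0  0  0]]
top rows z 0..120, cols x -165..-25
[[ 0  0  0  0  0  0  0  0  0  0  0  0  0  0]
 [ 0  0  0  0  0  0  0  0  0  0  0  0  0  0]
 [ 0  0  0  0  0  2  2  0  0  0  0  0  0  0]
 [ 0  0  0  0  0  8 17  4  0  0  0  0  0  0]
 [ 0  3  4  0  0  9  3  2  0  0  0  0  0  0]
 [ 1 27  7  1  0 12  0  0  0  0  0  0  0  0]
 [ 0  0  0  0  0  9  0  0  0  0  0  0  0  0]
 [ 0  0  0  0  0  5  0  0  0  0  0  0  0  0]
 [ 0  0  0  0  0  1  0  0  0  0  0  0  0  0]
 [ 0  0  0  0 
[... 168 characters left out ...]
0   0   0   0   0   0   0   0   0   0   0   0   0]
 [  0   0   0   0   0   0   0   0   0   0   0   0   0   0]
 [  0   0   0   0   0   0   0   0   0   0   0   0   0   0]
 [  0   0   0   0   0   0   0   0   0   0   0   0   0   0]
 [  0   0   0   0   0   0   0   0   0   0   0   0   6   8]
 [  0   0   0   0   0   0   0   0   0   0   0 104 450 349]
 [  0   0   0   0   0   0   0   0   0   0   0 155   0   0]
 [  0   0   0   0   0   0   0   0   0   0   0   0   0   0]
 [  0   0   0   0   0   0   0   0 175 103   0   0   0   0]
 [  0   0   0   0   0   0   0   0  92  36   0   0   0   0]
 [  0   0   0   0   0   0   0   0   0   0   0   0   0   0]
 [  0   0   0   0   0   0   0   0  14   0   0   0   0   0]]
```

Request:
step_arm(
  plan=[
    {"offset": [-0.3,0,-1],"rot": [0,0,0],"gripper": 3.0},
    {"offset": [-0.9,0,-2.8],"rot": [0,0,0],"gripper": 3.0},
    {"offset": [-1.7,0,-5],"rot": [0,-2,0],"gripper": 3.0},
    {"offset": [-2.3,0,-7],"rot": [0,-5,0],"gripper": 3.0},
    {"offset": [-2.7,0,-8.5],"rot": [0,-8,0],"gripper": 3.0},
    {"offset": [-2.9,0,-9.2],"rot": [0,-11,0],"gripper": 3.0},
    {"offset": [-3.1,0,-9.5],"rot": [0,-14,0],"gripper": 3.0},
    {"offset": [-3.1,0,-9.5],"rot": [0,-14,0],"gripper": 3.0},
    {"offset": [-3.1,0,-9.5],"rot": [0,-14,0],"gripper": 3.0},
  ],
)

```text
time_s: 12.55
eef_pos: [559.6, -249.0, 368.1]
ee_rot: [0.007, 0.961, 0.026, -0.274]
force: [-0.2, -0.6, -0.5]
grip_width: 0.41
grip_force: 79.9
```

```bash
python3 - <<'E'
from h import *
where()
# stand measurement from top image at t0 + fresh scene
import pickle
for n,b in (("top",(195,265,155,240)),("scene",(370,435,140,215))):
    c=pickle.load(open(n+".pkl","rb")); P=c["P"][b[2]:b[3],b[0]:b[1]].reshape(-1,3); P=P[np.isfinite(P[:,2])]
    base=P[(P[:,2]>58)&(P[:,2]<66)&(P[:,0]>420)&(P[:,0]<630)&(P[:,1]>190)&(P[:,1]<330)]
    r=cv2.minAreaRect(base[:,:2].astype(np.float32)); print(n,len(base),r)
    up=P[(P[:,2]>90)&(P[:,2]<150)&(P[:,1]<330)&(P[:,1]>190)&(P[:,0]>420)&(P[:,0]<630)]; r=cv2.minAreaRect(up[:,:2].astype(np.float32)); print(" cheeks",len(up),r,np.percentile(up[:,2],[50,99]))
E
```

```text
[ 559.6 -249.   368.1] [-0.17 -0.59 -0.47] [-0.013 -0.468  0.033]
scene rows z 0..120, cols x -165..-25
[[ 0  0  0  0  0  0  0  0  0  0  0  0  0  0]
 [ 0  0  0  0  0  0  0  0  0  0  0  0  0  0]
 [ 0  0  0  0  0  0  0  0  0  0  0  0  0  0]
 [ 0  0  0  0  0  0  0  0  0  0  0  0  0  0]
 [ 0  3  0  0  0  0  0  0  0  0  0  0  0  0]
 [ 0 10  2  0  0  0  0  0  0  0  0  0  0  0]
 [ 0  0  0  0  0  0  0  0  0  0  0  0  0  0]
 [ 0  0  0  0  0  0  0  0  0  0  0  0  0  0]
 [ 0  0  0  0  0  0  0  0  0  0  0  0  0  0]
 [ 0  0  0  0  0  0  0  0  0  0  0  0  0  0]
 [ 0  0  0  0  0  0  0  0  0  0  0  0  0  0]
 [ 0  0  0  0  0  0  0  0  0  0  0  0  0  0]]
top rows z 0..120, cols x -165..-25
[[  0   0   0   0   0   0   0   0   0   0   0   0   0   0]
 [  0   0   0   0   0   0   0   1   0   1   0   0   0   0]
 [  0   0   0   0   0   0   0  86  89  60  11   0   0   0]
 [  0   0   0   0   0   0   0 102   9  10   2   0   0   0]
 [  0   5   6   7   6   2   3 109   0   0   1   0   0   0]
 [  7  57  47  44  43  45  45 100   1   0   0   0   0   0]
 [  2   3   2   3   0   1   0  70   1   0   0   0   0   0]
 [  0 
[... 832 characters left out ...]
0   0   0 493   0   0   0]
 [  0   0   0   0   0   0   0   0   0   0   2   0   0   0]
 [  0   0   0   0   0   0   0   0   0   0   0   0   0   0]
 [  0   0   0   0   0   0   0   0   0   0   0   0   0   0]]
top 1323 ((521.5626220703125, 257.8900451660156), (87.06034088134766, 149.7509307861328), 84.34851837158203)
 cheeks 454 ((521.75537109375, 257.46600341796875), (70.30989074707031, 100.36334228515625), 84.01969909667969) [129.18560766 146.11570799]
scene 482 ((522.9302978515625, 256.4906921386719), (89.26492309570312, 149.87255859375), 83.77355194091797)
 cheeks 524 ((523.395263671875, 257.6143798828125), (72.25244903564453, 106.2058334350586), 83.95338439941406) [117.36327613 145.84875336]
```

The wheel has slid fully against the collar. The stand is at about (522, 257.5) with a heading of about -6°. Next is the carry.

```bash
cat >> h.py <<'E'
def st(dz,tilt,dx=0,dy=0,az=-6.,S=(522,257.5,116)):
    A=frame(az,tilt); L=frame(az,0); return goal(np.array(S)+[0,0,dz]+dx*L[:,0]-dy*L[:,1]+77.5*A[:,0],az,tilt,58)
E
python3 - <<'E'
from h import *
st(150,-12)
E
```

```text
TCP [609.4 248.3 306.6] offset cm [  9.73 -49.39   1.23] rot [ 3.36 19.86  8.42]
```

Request:
step_arm(
  plan=[
    {"offset": [0.2,-1,0],"rot": [0.1,0.4,0.2],"gripper": 3.0},
    {"offset": [0.6,-3,0.1],"rot": [0.2,1.2,0.5],"gripper": 3.0},
    {"offset": [1.1,-5.4,0.1],"rot": [0.4,2.2,0.9],"gripper": 3.0},
    {"offset": [1.6,-8.4,0.2],"rot": [0.6,3.4,1.4],"gripper": 3.0},
    {"offset": [2.2,-11.4,0.3],"rot": [0.8,4.6,1.9],"gripper": 3.0},
    {"offset": [2.8,-14.3,0.35],"rot": [1,5.8,2.4],"gripper": 3.0},
    {"offset": [3.4,-17.3,0.4],"rot": [1.2,7,2.9],"gripper": 3.0},
    {"offset": [4,-20.3,0.5],"rot": [1.4,8.2,3.4],"gripper": 3.0},
    {"offset": [4.6,-23.2,0.6],"rot": [1.6,9.4,3.9],"gripper": 3.0},
    {"offset": [5.2,-26.2,0.6],"rot": [1.8,10.6,4.4],"gripper": 3.0},
    {"offset": [5.8,-29.2,0.7],"rot": [2,11.8,5],"gripper": 3.0},
    {"offset": [6.3,-32.1,0.8],"rot": [2.2,13,5.5],"gripper": 3.0},
  ],
)

```text
time_s: 13.9
eef_pos: [591.5, 76.2, 327.9]
ee_rot: [-0.001, 0.986, -0.025, -0.164]
force: [0.3, 0.1, -1.6]
grip_width: 0.413
grip_force: 79.9
```

```bash
python3 - <<'E'
from h import *
st(150,-12)
E
```

```text
TCP [609.4 248.3 306.6] offset cm [  1.53 -17.29   1.63] rot [1.13 6.87 2.9 ]
```

Request:
step_arm(
  plan=[
    {"offset": [0.3,-3,0.3],"rot": [0.2,1.2,0.5],"gripper": 3.0},
    {"offset": [0.5,-6,0.6],"rot": [0.4,2.4,1],"gripper": 3.0},
    {"offset": [0.8,-9,0.8],"rot": [0.6,3.6,1.5],"gripper": 3.0},
    {"offset": [1.1,-12,1.1],"rot": [0.8,4.8,2],"gripper": 3.0},
    {"offset": [1.3,-14.5,1.4],"rot": [1,5.8,2.4],"gripper": 3.0},
    {"offset": [1.4,-16.3,1.5],"rot": [1.1,6.5,2.7],"gripper": 3.0},
    {"offset": [1.5,-17.3,1.6],"rot": [1.1,6.9,2.9],"gripper": 3.0},
    {"offset": [1.5,-17.3,1.6],"rot": [1.1,6.9,2.9],"gripper": 3.0},
    {"offset": [1.5,-17.3,1.6],"rot": [1.1,6.9,2.9],"gripper": 3.0},
  ],
)

```text
time_s: 14.8
eef_pos: [609.4, 246.0, 307.0]
ee_rot: [-0.005, 0.993, -0.052, -0.105]
force: [0.0, -0.6, -2.6]
grip_width: 0.408
grip_force: 79.9
```

```bash
python3 - <<'E'
from h import *
p,Q=cur(); print(p)
# stand cheeks in predicted stand frame, from all cams
L=frame(-6,0); S=np.array([522,257.5,116]); np.set_printoptions(linewidth=220)
for n in ("wrist","scene","top"):
    c=cam(n); q=c["P"]-S; x=q@L[:,0]; y=-(q@L[:,1]); z=q[...,2]
    for nm,a in (("near",(-52,-34)),("far",(34,52))):
        m=(x>a[0]-6)&(x<a[1]+6)&(abs(y)<45)&(z>-45)&(z<32)
        if m.sum()<30: continue
        print(n,nm,m.sum(),"x",np.percentile(x[m],[2,50,98]).round(1))
        for lo in range(-45,32,7):
            k=m&(z>=lo)&(z<lo+7)
            if k.sum()>3: print("  z",lo+3,"x",np.percentile(x[k],[3,97]).round(1),"y hist5",np.histogram(y[k],np.arange(-45,46,5))[0])
s=sense(); print(s["force"])
T=(c["P"]-p)@Q; m=wood(c)&(T[...,0]<-50)&(T[...,0]>-170)&(abs(T[...,1])<45)&(T[...,2]<110)&(T[...,2]>0)
print(np.histogram(T[m][:,0],np.arange(-170,-45,5)))
m=m&(T[...,0]<-95)&(abs(T[...,2]-55)<12)&(abs(T[...,1])<15); k=T[m]
for lo in range(-160,-95,15):
    j=k[(k[:,0]>lo)&(k[:,0]<lo+15)]
    if len(j)>3: print(lo,len(j),"y",j[:,1].min().round(1),j[:,1].max().round(1),"ztop",np.percentile(j[:,2],5).round(1))
st(60,0);st(0,0)
E
```

```text
[609.38545837 245.97110665 306.96984828]
wrist far 3267 x [37.8 50.5 55.5]
  z -42 x [50.2 57.5] y hist5 [ 0  0  8 15 14 12 29 42 43 44 42 39 21 12 13 14  5  0]
  z -35 x [50.1 51.2] y hist5 [ 0  0  8 15 15 16 17 13 14 13 14 16 15 17 17 14  4  0]
  z -28 x [50.  51.3] y hist5 [ 0  0 10 15 17 15 13 17 17 17 17 17 17 14 15 18  5  0]
  z -21 x [50.  51.3] y hist5 [ 0  0 10 18 16 19 20 16 18 16 18 16 18 19 18 16  4  0]
  z -14 x [49.8 51.3] y hist5 [ 0  0  8 18 18 18 20 18 16 19 21 19 15 20 17 18  6  0]
  z -7 x [38.2 51.2] y hist5 [ 0  0 13 18 20 17 16 59 64 63 75 37 23 16 19 20  5  0]
  z 0 x [43.  51.2] y hist5 [ 0  0 15 20 20 27 18  9  0  0  0 26 17 22 19 20  8  0]
  z 7 x [39.5 51.2] y hist5 [ 0  0 15 21 21 18 22 21  0  0  0 26 25 21 22 25 10  0]
  z 14 x [37.7 51.2] y hist5 [ 0  0 44 34 21 24 70 12  0  0  0 30 52 24 23 46 20  0]
  z 21 x [37.3 51.2] y hist5 [ 0  0  0 57 29 53 33  0  0  0  0  0 71 28 38 33  0  0]
  z 28 x [37.3 50.9] y hist5 [ 0  0  0  6 85 65  0  0  0  0  0  0  5 89 64  0  0  0]
scene near 342 x [-48.5 -37.  -33.5]
  z -42 x [-44.3 -33.5] y hist5 [0 1 3 1 3 2 3 2 1
[... 2919 characters left out ...]
0 0 0 0 3 0 0 0 0 0 0]
  z 14 x [35.8 49. ] y hist5 [ 0  0 12  3  2  0  4  0  0  0  0  2  0  0  0  0  0  0]
  z 21 x [35.6 49.2] y hist5 [0 0 2 9 1 3 1 0 0 0 0 0 4 0 0 0 0 0]
  z 28 x [36.2 48.5] y hist5 [0 0 0 9 9 6 0 0 0 0 0 0 0 1 0 0 0 0]
[-0.13357952  0.07812482 -1.82597381]
(array([ 0,  0,  0,  0,  0,  0,  0,  0,  0,  0,  0,  0,  0,  0,  0,  0, 38, 23, 20, 25, 26, 22,  4,  0]), array([-170, -165, -160, -155, -150, -145, -140, -135, -130, -125, -120, -115, -110, -105, -100,  -95,  -90,  -85,  -80,  -75,  -70,  -65,  -60,  -55,  -50]))
TCP [599.1 249.4 234. ] offset cm [ 0.46 -0.28  7.37] rot [ 0.06 12.03 -0.03]
TCP [599.1 249.4 174. ] offset cm [ 1.71 -0.28 13.24] rot [ 0.06 12.03 -0.03]
```

```bash
python3 - <<'E'
from h import *
for z in (85,30,2): st(z,0,dy=1,az=-5.6)
E
```

```text
TCP [599.2 250.9 259. ] offset cm [-0.07 -0.43  4.93] rot [ 1.000e-02  1.203e+01 -4.300e-01]
TCP [599.2 250.9 204. ] offset cm [ 1.08 -0.43 10.31] rot [ 1.000e-02  1.203e+01 -4.300e-01]
TCP [599.2 250.9 176. ] offset cm [ 1.66 -0.44 13.05] rot [ 1.000e-02  1.203e+01 -4.300e-01]
```

Request:
step_arm(
  plan=[
    {"offset": [0,-0.15,1],"rot": [0,3,-0.1],"gripper": 3.0},
    {"offset": [0,-0.3,2.5],"rot": [0,6,-0.2],"gripper": 3.0},
    {"offset": [-0.05,-0.45,4],"rot": [0,9,-0.3],"gripper": 3.0},
    {"offset": [-0.05,-0.45,4.9],"rot": [0,12,-0.4],"gripper": 3.0},
    {"offset": [-0.05,-0.45,4.9],"rot": [0,12,-0.4],"gripper": 3.0},
    {"offset": [0.2,-0.45,6.2],"rot": [0,12,-0.4],"gripper": 3.0},
    {"offset": [0.5,-0.45,7.6],"rot": [0,12,-0.4],"gripper": 3.0},
    {"offset": [0.8,-0.45,9],"rot": [0,12,-0.4],"gripper": 3.0},
    {"offset": [1.1,-0.45,10.3],"rot": [0,12,-0.4],"gripper": 3.0},
    {"offset": [1.1,-0.45,10.3],"rot": [0,12,-0.4],"gripper": 3.0},
  ],
)

```text
time_s: 15.95
eef_pos: [598.8, 251.6, 201.3]
ee_rot: [0.001, 0.999, -0.049, -0.002]
force: [0.2, -0.0, -0.7]
grip_width: 0.409
grip_force: 79.9
```

```bash
python3 - <<'E'
from h import *
s=sense(); print(s["force"],s["eef_pos"]); p,Q=cur()
for n in ("top","scene"):
    c=cam(n); T=(c["P"]-p)@Q
    m=wood(c)&(T[...,0]<-20)&(T[...,0]>-165)&(abs(T[...,1])<9)&(abs(T[...,2]-53)<9); k=T[m]
    for lo in range(-165,-20,12):
        j=k[(k[:,0]>lo)&(k[:,0]<lo+12)]
        if len(j)>3: print(n,lo,len(j),"y",j[:,1].min().round(1),j[:,1].max().round(1),"ztop",np.percentile(j[:,2],10).round(1))
    m=wood(c)&(T[...,0]<-50)&(T[...,0]>-120)&(abs(T[...,1])<42)&(T[...,2]<45)&(T[...,2]>15); print("wheel x",np.histogram(T[m][:,0],np.arange(-120,-49,5)))
for z in (10,0,-2): st(z,0,dy=1,az=-5.6)
E
```

```text
[ 0.23843277 -0.04001231 -0.74361791] [598.82383507 251.61713667 201.34013947]
top -117 4 y 7.5 8.8 ztop 51.2
top -105 15 y 5.5 8.8 ztop 50.8
top -93 6 y 4.5 8.9 ztop 50.1
wheel x (array([ 0,  0,  0,  0,  0,  0, 30, 23, 12, 11, 11, 10,  1,  0]), array([-120, -115, -110, -105, -100,  -95,  -90,  -85,  -80,  -75,  -70,
        -65,  -60,  -55,  -50]))
scene -153 9 y -3.8 8.4 ztop 48.8
scene -141 18 y -4.3 8.6 ztop 47.5
scene -129 14 y -3.7 8.6 ztop 48.8
scene -117 12 y -4.4 8.6 ztop 49.0
wheel x (array([ 0,  0,  0,  0,  0,  1,  4, 27, 30, 22, 26, 27, 21,  0]), array([-120, -115, -110, -105, -100,  -95,  -90,  -85,  -80,  -75,  -70,
        -65,  -60,  -55,  -50]))
TCP [599.2 250.9 184. ] offset cm [-0.01  0.1   1.99] rot [0.01 0.04 0.04]
TCP [599.2 250.9 174. ] offset cm [-0.01  0.1   2.99] rot [0.01 0.04 0.04]
TCP [599.2 250.9 172. ] offset cm [-0.01  0.1   3.19] rot [0.01 0.04 0.04]
```

Request:
step_arm(
  plan=[
    {"offset": [0,0.1,0.6],"rot": [0,0,0],"gripper": 3.0},
    {"offset": [0,0.1,1.2],"rot": [0,0,0],"gripper": 3.0},
    {"offset": [0,0.1,1.8],"rot": [0,0,0],"gripper": 3.0},
    {"offset": [0,0.1,2.3],"rot": [0,0,0],"gripper": 3.0},
    {"offset": [0,0.1,2.7],"rot": [0,0,0],"gripper": 3.0},
    {"offset": [0,0.1,2.9],"rot": [0,0,0],"gripper": 3.0},
    {"offset": [0,0.1,2.9],"rot": [0,0,0],"gripper": 3.0},
    {"offset": [0,0.1,2.9],"rot": [0,0,0],"gripper": 3.0},
  ],
)

```text
time_s: 16.85
eef_pos: [599.2, 251.0, 175.0]
ee_rot: [0.0, 0.999, -0.048, -0.0]
force: [-0.3, 0.5, -1.4]
grip_width: 0.409
grip_force: 80.2
```

```bash
python3 - <<'E'
from h import *
s=sense(); print(s["force"],s["wrist_torque"]); st(0,0,dy=1,az=-5.6)
E
```

```text
[-0.32002219  0.54152317 -1.40042143] [ 0.02002591 -0.0538393   0.01321182]
TCP [599.2 250.9 174. ] offset cm [0.  0.  0.1] rot [0.01 0.02 0.04]
```

No contact yet. I'll lower in 1 mm steps.

Request:
step_arm(
  plan=[
    {"offset": [0,0,0.1],"rot": [0,0,0],"gripper": 3.0},
    {"offset": [0,0,0.2],"rot": [0,0,0],"gripper": 3.0},
    {"offset": [0,0,0.2],"rot": [0,0,0],"gripper": 3.0},
  ],
)

```text
time_s: 17.15
eef_pos: [599.3, 251.0, 174.2]
ee_rot: [-0.0, 0.999, -0.048, 0.0]
force: [-2.1, -0.7, 5.9]
grip_width: 0.415
grip_force: 81.2
```

```bash
python3 - <<'E'
from h import *
s=sense(); print(s["force"],s["wrist_torque"],s["eef_pos"]); p,Q=cur()
c=cam("scene"); T=(c["P"]-p)@Q
m=wood(c)&(T[...,0]<-130)&(T[...,0]>-165)&(abs(T[...,1])<9)&(abs(T[...,2]-53)<12); k=T[m]; print(len(k),np.percentile(k[:,2],[5,10,20]),k[:,1].min(),k[:,1].max())
E
```

```text
[-2.0568118  -0.67434228  5.85717291] [-0.13828308  0.50765152  0.08581186] [599.3472381  250.98690581 174.15163342]
16 [47.82206489 48.03239742 48.65177076] -4.821807459456412 6.779323361643683
```

Contact came at the expected height, with 6 N of load. I release now.

Request:
step_arm(
  plan=[
    {"offset": [0,0,0.1],"rot": [0,0,0],"gripper": 3.8},
    {"offset": [0,0,0.1],"rot": [0,0,0],"gripper": 4.2},
    {"offset": [0,0,0.1],"rot": [0,0,0],"gripper": 5},
    {"offset": [0,0,0.1],"rot": [0,0,0],"gripper": 6},
    {"offset": [0,0,0.1],"rot": [0,0,0],"gripper": 7},
    {"offset": [0,0,0.1],"rot": [0,0,0],"gripper": 7},
  ],
  squeeze=20,
)

```text
time_s: 17.8
eef_pos: [599.1, 250.9, 171.8]
ee_rot: [0.0, 0.999, -0.048, -0.0]
force: [0.5, -1.1, 0.7]
grip_width: 0.822
grip_force: 0.0
```

Request:
step_arm(
  plan=[
    {"offset": [0,0,-0.5],"rot": [0,0,0],"gripper": 7},
    {"offset": [0,0,-2],"rot": [0,0,0],"gripper": 7},
    {"offset": [0,0,-5],"rot": [0,0,0],"gripper": 7},
    {"offset": [0,0,-9],"rot": [0,0,0],"gripper": 7},
    {"offset": [0,0,-13],"rot": [0,0,0],"gripper": 7},
    {"offset": [4,4,-16],"rot": [0,0,0],"gripper": 7},
    {"offset": [4,8,-16],"rot": [0,0,0],"gripper": 7},
    {"offset": [4,12,-16],"rot": [0,0,0],"gripper": 7},
    {"offset": [4,16,-16],"rot": [0,0,0],"gripper": 7},
    {"offset": [4,18,-16],"rot": [0,0,0],"gripper": 7},
    {"offset": [4,18,-16],"rot": [0,0,0],"gripper": 7},
  ],
)

```text
time_s: 18.9
eef_pos: [621.5, 65.4, 333.4]
ee_rot: [0.0, 0.999, -0.05, 0.001]
force: [-0.1, 0.6, -0.5]
grip_width: 0.822
grip_force: 0.0
```

```bash
python3 - <<'E'
from h import *
L=frame(-5.6,0); S=np.array([522,258.5,116]); ims=[]
for n in ("top","scene"):
    c=cam(n); q=c["P"]-S; x=q@L[:,0]; y=-(q@L[:,1]); z=q[...,2]; w=wood(c)
    for lo in range(-85,100,10):
        m=w&(x>lo)&(x<lo+10)&(abs(y)<9)&(z>-12)&(z<45)
        if m.sum()>2: print(n,lo+5,m.sum(),"y",y[m].min().round(1),y[m].max().round(1),"ztop",np.percentile(z[m],92).round(1))
    u,v=proj(c,S).astype(int)
    ims.append(cv2.resize(c["color"][v-45:v+45,u-60:u+60,::-1],(400,300),interpolation=cv2.INTER_CUBIC))
ims2=cv2.resize(c["color"][:,:,::-1],(800,500))[:,:]
cv2.imwrite("pics/end.png",np.vstack([np.hstack(ims),cv2.resize(c["color"][:,:,::-1],(480,300)) if 0 else cv2.copyMakeBorder(cv2.resize(c["color"][:,:,::-1],(480,300)),0,0,0,320,cv2.BORDER_CONSTANT)]))
E
```

```text
top -30 4 y 4.3 6.9 ztop 6.8
top -20 4 y 2.0 4.1 ztop 9.9
top -10 28 y -8.7 8.6 ztop 38.0
top 0 34 y -8.8 8.9 ztop 38.9
top 10 31 y -9.0 8.6 ztop 38.9
top 20 16 y -6.6 8.7 ztop 35.8
top 30 15 y -4.2 5.7 ztop 12.4
top 40 17 y -5.4 8.2 ztop 10.2
scene -70 5 y -5.8 -0.3 ztop 8.0
scene -10 5 y -7.1 7.9 ztop 37.9
scene 0 15 y -8.7 8.5 ztop 38.5
scene 10 15 y -8.3 8.8 ztop 38.4
scene 20 39 y -8.9 8.9 ztop 36.0
scene 30 14 y -9.0 6.7 ztop 14.6
scene 40 9 y -6.6 2.6 ztop 9.4
scene 50 13 y -7.3 8.3 ztop 11.1
scene 60 7 y -6.2 8.9 ztop 18.9
scene 70 15 y -7.4 8.8 ztop 19.0
scene 80 15 y -8.2 8.9 ztop 19.8
scene 90 45 y -8.8 8.8 ztop 19.2
```

View pics/end.png

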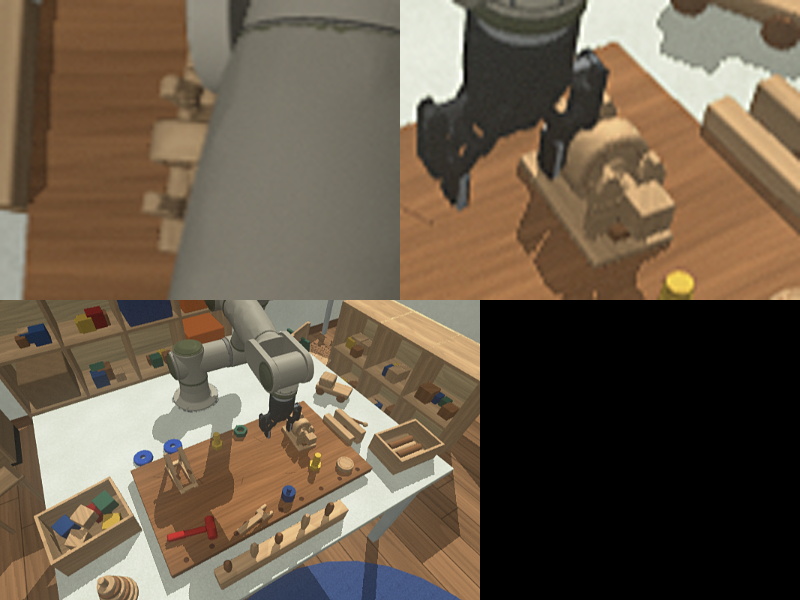

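The final view shows the axle level in both notches, with the wheel hanging between the cheeks at (610,150) and the head outside at (645,210). The bystander toys look unmoved.

```bash
python3 -c "
from rig import *
print(finish_job())"
```

```text
the job is handed in; nothing more can be done
None
```

The grindstone is set up and handed in at about 19 s: the axle lies level in both notches, the wheel hangs between the cheeks against the collar, the square head is outside, and the gripper is clear.

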